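# Change the paste cup at the herbarium mounting bench

### The arm

A 6-joint arm with a two-finger parallel gripper is mounted at the origin on the work surface. World frame = base frame: x ahead of the robot, y to its left, z up, the work surface at z = 0. Lengths are in m, angles in rad, forces in N, time in s.
With the tool pointing down it reaches from about 0.25 to 0.775 m from the base axis. Payload 4 kg.
Tool frame: the origin (TCP) lies between the finger pads; the fingertips stand 14 mm ahead of it and the grasp point (between the pads) lies 5 mm behind it; z points along the fingers, y is the direction in which the jaws open and shut (so a half turn about z gives the same grasp; the last joint's range is limited). The gripper opens to 94 mm and grips with 3 to 60 N. Pads are 16 mm wide; open, the fingers measure 119 mm over their backs; the gripper's body (75 mm by 177 mm) begins 78 mm behind the grasp point.
Start: joints at [1.245, 0.087, 1.371, -0, 1.684, -0.103], TCP at [0.122, 0.536, 0.22] pointing down, gripper open.
Joint ranges: [-3.1, 3.1], [-0.76, 2.03], [0.27, 2.55], [-1.08, 4.22], [0.17, 2.65], [-2.57, 2.57]. Speed limits (rad/s): [2.79, 2.79, 3.14, 3.14, 3.14, 3.14].

### API

Orientations are given as [roll, pitch, yaw] about the fixed x, y, z axes, in that order (R = Rz(yaw) Ry(pitch) Rx(roll)).
In Python, from bench import robot, cams, spotter gives the robot as it stands.
- The arm moves only by the shell command python3 -m inch 'ROWS'. ROWS is JSON, a list of rows, each an object of numbers: "grip": the opening, from 0 (shut) to 1 (fully open); "dx", "dy", "dz": the shift along the tool's x, y, z in units of 25 mm (1.0 is 25 mm); "rx", "ry", "rz": the turn, a rotation vector about the tool's x, y, z in units of 5 degrees (1.0 is 5 degrees). A call has 1 to 12 rows; each row shifts and turns the pose as measured when the row begins, along the tool's axes as they then stand; what a row does not reach is not made up. A row lasts 1/8 s, in which the tool goes at most 62.5 mm and 10.7 degrees, less where a joint would pass 70% of its speed; a pose out of reach is approached as far as the arm can. A call is refused whole if a number of a shift passes 1 or a number of a turn 1, either way. A call with a gripper value outside its range is refused whole. The fingers move at their own pace and stop on an object; the grip force is fixed at half the most. Time passes only in rows, so rows that do not move let the fingers close. It gives the time, the measured TCP pose, the force and the opening at its end, in the units of the state.
- robot.get_obs(): the state, without advancing time (a new reading comes with each control period).
- cams.snapshot(name): name is "scene" or "top" or "wrist"; returns a dict with "frame" (384x512x3 uint8, red, green, blue), "intrinsics" (3x3 intrinsics, pixels), "eye" and "orientation" of the camera in the world. Camera axes: x right, y up, looking along -z (the intrinsics and any distortion apply to the point x, -y, -z); pixel columns grow to the right and rows downward; lengths in m; the calibration is good to about 2 mm. The wrist camera is an equidistant fisheye: a pixel r from the principal point sees the ray r / f radians off the axis. A picture is of the moment at which its call begins. There is no depth.
- robot.close_job(): hands the job in, once; it reports no verdict.
Trained networks look in a picture, given as the dict that the camera call returned (one of the last four; its "shot" number tells which), for a name from the list of things; names that differ only in an ending like _2 or _b are one class to them, and where a whole thing is asked for, a point or a joint stands for the part that bears it (a point fixed in the world has none). Each returns a list of dicts, best first, with "score" (0 to 1); they miss things now and then, are a little off and sometimes report something else, mostly with a low value. They report only what shows in the picture. A call takes as long as a camera call. They do not tell look-alikes from the thing itself.
- spotter.regions_of(picture, query): "pixels" (384x512 bool, what is visible of it) and "extent" ([left, top, right, bottom] in pixels, round what is visible of it).
- spotter.place_of(picture, query): "pixel" ([column, row] in pixels: a listed point, or the origin of a listed thing).
The state is a dict: "time": time; "joint_positions": joint angles; "qvel": joint speeds; "joint_torque": joint torques, N m; "tool_pos": TCP position; "ee_rot": TCP orientation; "wrist_force": force on the tool from outside, world axes, zero at the start; "wrist_torque": the same for the moment, N m; "width": finger opening in m.
Only numpy, scipy, OpenCV 4.12 (cv2) and the standard library are available. Lean on these libraries where they do the work, as an engineer would, in place of code of your own. Each camera call takes 0.05 s, during which the arm holds its last target.

### The job

Change the paste cup: stand the used yellow cup upright in the grey wash tray, and clear both bottles out of the caddy onto the cork mat so that you can take the clean white cup from behind them and seat it fully down in the steel holder while the bottles wait on the mat. Then put each bottle back upright on the very spot in the caddy where it stood at the start. Do not tip the bottles over, and leave the blue box and the red tape roll where they are.

Things in the scene. Friction and masses are not known exactly. Their poses are not given: they have to be found in the camera images.
- amber_bottle: Amber glass bottle with a white cap and paper label: loose, closed, round. Origin: centre of the underside, z up. Body 52 mm in diameter up to 92 mm, neck 26 mm from 106 mm, cap 30 mm in diameter from 110 to 140 mm (the top), 0.15 to 0.3 kg; grasp the cap. Starts upright in the front row of the caddy, on the left or right place.
- green_bottle: Green glass bottle with a black cap and paper label: loose, closed, round. Origin: centre of the underside, z up. Body 52 mm in diameter up to 92 mm, neck 26 mm from 106 mm, cap 30 mm in diameter from 110 to 140 mm (the top), 0.15 to 0.3 kg; grasp the cap. Starts upright in the front row of the caddy, on the left or right place.
- clean_cup: Clean white plastic cup: round hollow cup, tapered: 36 mm outer diameter at the foot to 50 mm at the rim, 80 mm tall, wall 3 mm, about 50 g; origin at the centre of its underside, z up. It starts upright in the caddy's niche behind the two bottles, with only about 11 mm to each bottle.
- used_cup: Used yellow plastic cup: round hollow cup, tapered: 36 mm outer diameter at the foot to 50 mm at the rim, 80 mm tall, wall 3 mm, about 50 g; origin at the centre of its underside, z up. It starts seated in the holder, its foot 11 mm above the holder's origin, its rim 91 mm above the table.
- holder: Fixed dark steel cup holder: disc 84 mm in diameter, 6 mm thick, with an open tapered socket on it, 46 mm high over all. Socket mouth 50 mm wide inside (58 outside), its floor 41 mm wide, 11 mm above the origin. Origin: centre of the underside, z up. A seated cup stands on the socket floor with about 2.5 mm play at its foot and stands 45 mm above the socket rim.
- caddy: Fixed plywood caddy; origin under its floor, x to its back (away from the robot at yaw 0), y left, z up. Floor top at 5 mm. Places: bottles at x -35, y +34 and -34 mm; clean cup at x 17, y 0. Walls: front 20 mm high at x -68; back 45 high, inner face x 82; sides 45 high at y +-70; cup niche between cheeks 88 high, inner faces y +-44, x 0 to 85. Finger room at the cup: along x, not y.
- park_mat: Fixed cork mat lying on the table, 90 mm (its x) by 170 mm (its y), 3 mm thick: the side area for the bottles. Origin at the centre of the underside. Both bottles fit, e.g. 45 mm to either side of its centre along y.
- wash_tray: Fixed open grey plastic tray, 130 x 130 mm outside, 30 mm high, walls and floor 4 mm thick. Origin at the centre of the underside; a cup in it stands about 4 mm above the origin.
- blue_box: Blue open plastic box with clear tilted-back lid, 80 x 100 mm, 55 mm high, lid to about 105 mm; loose, leave it alone. Origin at the centre of the underside of the blue part.
- red_tape: Red roll of tape lying flat, 52 mm in diameter, 15 mm high; loose, leave it alone. Origin at the centre of the underside.
Not all that is in view belongs to the job. Several things have the shape of the used_cup; the one meant has the colours described above.

How it is judged:
On the way, in this order (a step that is already met when the one before it is completed fails the run):
1. both bottles stand upright and released on the cork mat, the clean cup not yet in the holder (x of amber_bottle in the frame of park_mat between -0.045 and 0.045 m and y of amber_bottle in the frame of park_mat between -0.085 and 0.085 m and z of each of amber_bottle, green_bottle in the frame of park_mat below 0.007 m and angle between each of amber_bottle, green_bottle's own z axis and vertical below 0.1 rad and x of green_bottle in the frame of park_mat between -0.045 and 0.045 m and y of green_bottle in the frame of park_mat between -0.085 and 0.085 m and contact force between the fingers and amber_bottle below 0.05 N and contact force between the fingers and green_bottle below 0.05 N), for 0.2 s.
2. the clean cup is seated in the holder while both bottles stand on the mat (horizontal distance between clean_cup and holder below 0.008 m and z of clean_cup in the frame of holder below 0.015 m and angle between each of clean_cup, amber_bottle, green_bottle's own z axis and vertical below 0.1 rad and x of amber_bottle in the frame of park_mat between -0.045 and 0.045 m and y of amber_bottle in the frame of park_mat between -0.085 and 0.085 m and z of each of amber_bottle, green_bottle in the frame of park_mat below 0.007 m and x of green_bottle in the frame of park_mat between -0.045 and 0.045 m and y of green_bottle in the frame of park_mat between -0.085 and 0.085 m), for 0.2 s.
At the end, for the whole second after the job is handed in: The clean cup is fully down in the holder (foot within 4 mm of the socket floor, centred within 8 mm, upright within 0.1 rad); each bottle is upright within 15 mm of where it stood at the start; the used cup stands upright on the floor of the wash tray; all released and at rest (horizontal distance between clean_cup and holder below 0.008 m and z of clean_cup in the frame of holder below 0.015 m and angle between each of clean_cup, amber_bottle, green_bottle, used_cup's own z axis and vertical below 0.1 rad and distance of each of amber_bottle, green_bottle from where it was at the start of the episode below 0.015 m and x of used_cup in the frame of wash_tray between -0.05 and 0.05 m and y of used_cup in the frame of wash_tray between -0.05 and 0.05 m and z of used_cup in the frame of wash_tray below 0.012 m and linear speed of each of amber_bottle, green_bottle, clean_cup, used_cup below 0.02 m/s and angular speed of each of amber_bottle, green_bottle, clean_cup, used_cup below 0.3 rad/s); the robot touches nothing.
It fails at once if a bottle is tipped over (angle between any of amber_bottle, green_bottle's own z axis and vertical above 0.6 rad).
It fails at once if the blue box or the red tape is disturbed (moved more than 20 mm) (distance of any of blue_box, red_tape from where it was at the start of the episode above 0.02 m).
It also fails if it takes over 144 s, if anything falls off the work surface, if the arm or the gripper's body presses on something with over 40 N, if the wrist force passes 120 N, or if a joint passes its speed limit or range.

## Working session

There is one attempt and no reset: what is moved stays moved. The work goes in short steps, Python scripts to look and compute and a shell command to move; the robot and the scene stay as the last step left them, time stands still between calls to the robot, and variables do not carry over. Pictures are saved under pics/ and viewed, and the job is handed in when it is done.

```bash
ls; mkdir -p pics; python3 - <<'E'
from bench import robot,cams,spotter
import cv2
o=robot.get_obs()
print({k:(v if not hasattr(v,'round') else v.round(3)) for k,v in o.items()})
for n in ["scene","top","wrist"]:
    s=cams.snapshot(n); cv2.imwrite(f"pics/{n}0.png",cv2.cvtColor(s["frame"],cv2.COLOR_RGB2BGR))
    print(n,s["intrinsics"],s["eye"],s["orientation"],[k for k in s])
E
```

```text
pics
{'time': 0.0, 'joint_positions': array([ 1.245,  0.088,  1.372, -0.   ,  1.684, -0.103]), 'qvel': array([-0.,  0., -0., -0.,  0., -0.]), 'joint_torque': array([-0.0000e+00, -3.4018e+01, -3.0243e+01,  7.2000e-02,  3.3000e-02,
       -0.0000e+00]), 'tool_pos': array([0.121, 0.536, 0.218]), 'ee_rot': array([-3.139, -0.   ,  2.919]), 'wrist_force': array([ 0.626, -0.276, -0.277]), 'wrist_torque': array([ 0.006, -0.019,  0.019]), 'width': 0.09411322683639879}
scene [[368.87647047   0.         258.6617796 ]
 [  0.         368.87647047 187.24009983]
 [  0.           0.           1.        ]] [1.18081266 0.33981952 0.78935009] [ 0.77026579 -0.0185061   2.05732298] ['frame', 'intrinsics', 'eye', 'orientation', 'shot']
top [[403.29852581   0.         253.84105458]
 [  0.         403.29852581 185.90331793]
 [  0.           0.           1.        ]] [ 0.38837916 -0.01682694  0.98991887] [ 0.15399351  0.03692234 -1.57241092] ['frame', 'intrinsics', 'eye', 'orientation', 'shot']
wrist [[297.31863964   0.         255.55819611]
 [  0.         297.31863964 188.75726134]
 [  0.           0.           1.        ]] [0.04702375 0.55277556 0.38324205] [-0.26560686  0.00185985  1.34656206] ['frame', 'intrinsics', 'eye', 'orientation', 'shot']
```

View pics/scene0.png

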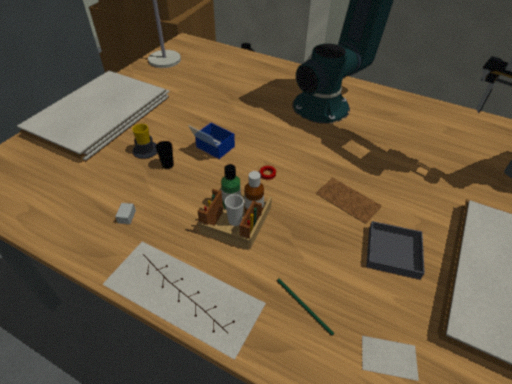

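View pics/top0.png

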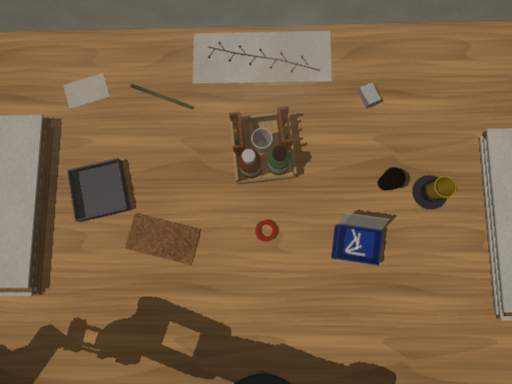

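View pics/wrist0.png

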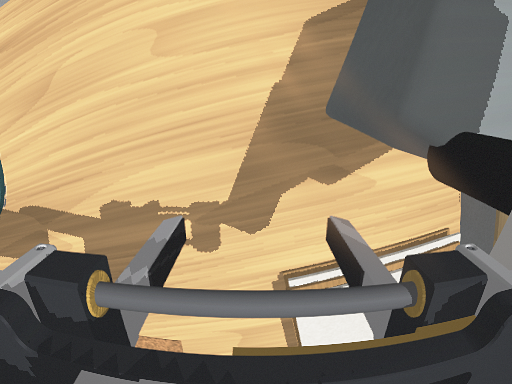

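Top view: yellow cup in its holder at (443,187), black look-alike cup at (391,179), white cup in the caddy at (262,138), amber bottle at (249,158), green bottle at (279,155), mat at (163,239), tray at (100,190). Next I'll measure these.

```bash
cat > h.py <<'E'
import numpy as np, cv2
from scipy.spatial.transform import Rotation as R
from bench import robot,cams,spotter
def Rm(o): return R.from_euler('xyz',o).as_matrix()
def ray(s,px):
    K=s["intrinsics"]; a=(px[0]-K[0,2])/K[0,0]; b=(px[1]-K[1,2])/K[1,1]
    d=np.array([a,-b,-1.]); d=Rm(s["orientation"])@d; return np.array(s["eye"]),d/np.linalg.norm(d)
def atz(s,px,z):
    e,d=ray(s,px); return (e+d*(z-e[2])/d[2])
def proj(s,P):
    q=(np.atleast_2d(P)-s["eye"])@Rm(s["orientation"]); K=s["intrinsics"]
    return np.c_[K[0,2]+K[0,0]*q[:,0]/-q[:,2],K[1,2]+K[1,1]*q[:,1]/q[:,2]]
def save(s,name,crop=None,k=1):
    f=s["frame"]
    if crop: f=f[crop[1]:crop[3],crop[0]:crop[2]]
    cv2.imwrite(f"pics/{name}.png",cv2.resize(cv2.cvtColor(f,cv2.COLOR_RGB2BGR),None,fx=k,fy=k,interpolation=cv2.INTER_CUBIC))
E
python3 - <<'E'
from h import *
S={n:cams.snapshot(n) for n in("top","scene")}
zo={'used_cup':.011,'holder':0,'clean_cup':.005,'amber_bottle':.005,'green_bottle':.005,'caddy':0,'park_mat':0,'wash_tray':0,'blue_box':0,'red_tape':0}
for q,z in zo.items():
    for n,s in S.items():
        for r in spotter.place_of(s,q)[:3]:
            print(q,n,round(r["score"],2),np.round(r["pixel"],1),atz(s,r["pixel"],z).round(4))
save(S["top"],"top_caddy",(215,95,315,195),6)
save(S["top"],"top_hold",(365,140,475,220),6)
E
```

```text
used_cup top 0.95 [430.9 189. ] [ 0.5298 -0.4089  0.011 ]
used_cup top 0.71 [386.  186.7] [ 0.5362 -0.3019  0.011 ]
used_cup scene 0.81 [170.6 165.7] [ 0.5561 -0.2829  0.011 ]
used_cup scene 0.72 [145.4 145.4] [ 0.517  -0.4147  0.011 ]
holder top 0.91 [429.5 191.5] [ 0.5252 -0.4095  0.    ]
holder scene 0.62 [146.1 151.2] [ 0.5297 -0.404   0.    ]
clean_cup top 0.56 [263.5 146.6] [ 0.641  -0.0051  0.005 ]
clean_cup scene 0.77 [235.6 220.3] [6.424e-01 4.000e-04 5.000e-03]
amber_bottle top 0.98 [252.1 168.9] [0.5843 0.0236 0.005 ]
amber_bottle scene 0.98 [256.9 211.7] [0.5875 0.0369 0.005 ]
green_bottle scene 0.68 [232.  204.4] [ 0.5975 -0.0376  0.005 ]
caddy top 0.63 [264.1 151. ] [ 0.6309 -0.0065  0.    ]
caddy scene 0.58 [236.6 214.7] [ 0.6205 -0.0094  0.    ]
park_mat top 0.94 [163.8 237.4] [0.4158 0.2411 0.    ]
park_mat scene 0.65 [345.5 195.8] [0.4047 0.2341 0.    ]
park_mat scene 0.32 [145.3 149.5] [ 0.5243 -0.4119  0.    ]
wash_tray top 0.8 [102.9 191.8] [0.53   0.3994 0.    ]
wash_tray top 0.22 [259.6 148.7] [0.637  0.0048 0.    ]
wash_tray scene 0.73 [391.5 248.2] [0.525  0.3989 0.    ]
blue_box top 0.68 [352.9 242.5] [ 0.4024 -0.2193  0.    ]
blue_box scene 0.63 [216.8 146.3] [ 0.3964 -0.2163  0.    ]
blue_box scene 0.45 [144.7 150.4] [ 0.5288 -0.4106  0.    ]
red_tape top 0.5 [269.1 231.7] [ 0.4289 -0.0176  0.    ]
red_tape top 0.24 [277.9 164.3] [ 0.5964 -0.0408  0.    ]
red_tape scene 0.57 [265.7 174.8] [ 0.4392 -0.0114  0.    ]
```

```bash
python3 - <<'E'
from h import *
s=cams.snapshot("scene"); save(s,"sc_caddy",(185,150,285,250),6); save(s,"sc_hold",(110,110,190,180),7)
E
```

```text
(no output)
```

View pics/top_caddy.png

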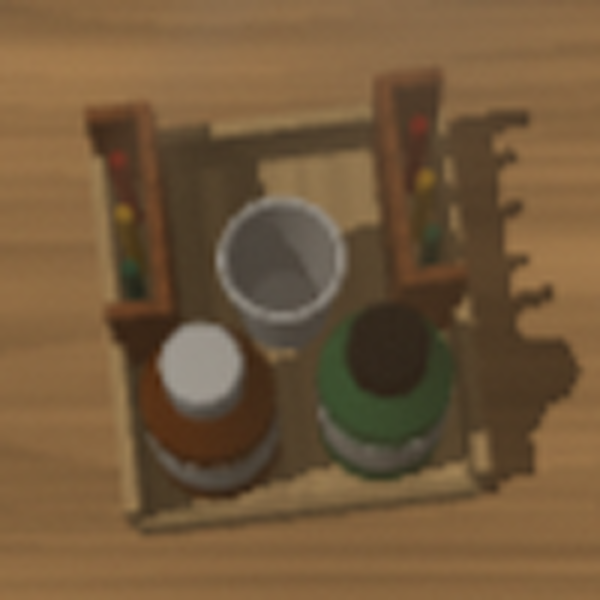

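View pics/top_hold.png

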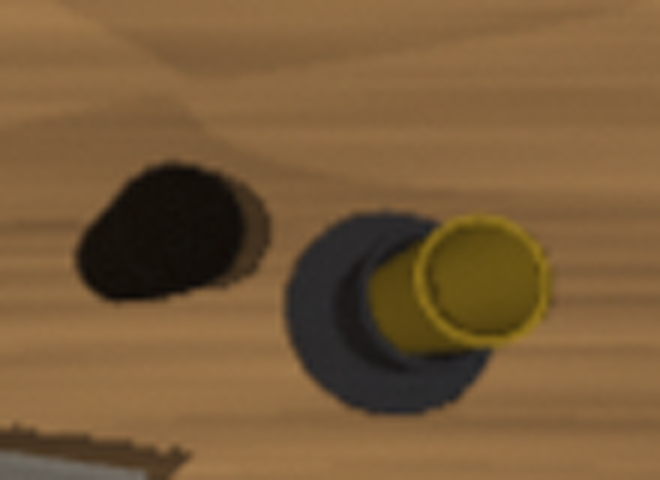

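View pics/sc_caddy.png

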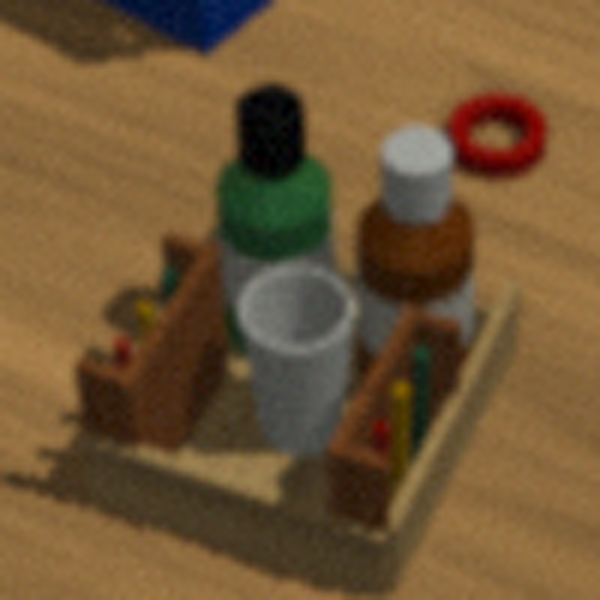

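View pics/sc_hold.png

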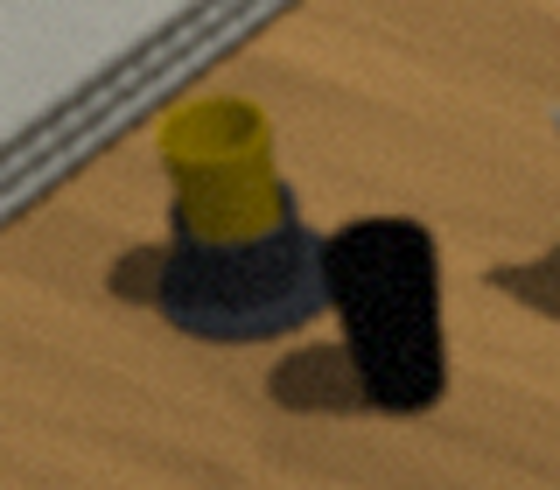

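```bash
python3 - <<'E'
from h import *
S={n:cams.snapshot(n) for n in("top","scene")}
t=lambda c,o,k:((c[0]+.5)/k-.5+o[0],(c[1]+.5)/k-.5+o[1])
M={'clean':(.085,t((281,261),(215,95),6),t((297,308),(185,150),6)),
'amber':(.145,t((201,363),(215,95),6),t((417,153),(185,150),6)),
'green':(.145,t((388,345),(215,95),6),t((270,105),(185,150),6)),
'used':(.091,t((482,281),(365,140),6),t((215,129),(110,110),7)),
'black':(.08,None,t((383,250),(110,110),7))}
P={}
for k,(z,a,b) in M.items():
    A=atz(S['top'],a,z) if a else None; B=atz(S['scene'],b,z); print(k,A,B)
    if a: P[k]=((A+B)/2)[:2]
mod=np.array([[17,0],[-35,34],[-35,-34]])/1e3
w=np.array([P['clean'],P['amber'],P['green']])
mc=mod-mod.mean(0); wc=w-w.mean(0)
th=np.arctan2((mc[:,0]*wc[:,1]-mc[:,1]*wc[:,0]).sum(),(mc*wc).sum()); c,s=np.cos(th),np.sin(th)
Rr=np.array([[c,-s],[s,c]]); tt=w.mean(0)-Rr@mod.mean(0)
print("caddy",tt,th, "res mm",((mod@Rr.T+tt-w)*1e3).round(1)); print((mod@Rr.T+tt).round(4))
# mat & tray outlines
for q in('park_mat','wash_tray'):
  for n in S:
    r=[x for x in spotter.regions_of(S[n],q)][0]
    cs,_=cv2.findContours(r["pixels"].astype('uint8'),0,2); cc=max(cs,key=cv2.contourArea)[:,0,:]
    z=.003 if q=='park_mat' else .03
    W=np.array([atz(S[n],p,z)[:2] for p in cc],dtype=np.float32)
    print(q,n,r['score'],cv2.minAreaRect(W))
# tool axes
o=robot.get_obs(); print(Rm(o['ee_rot']).round(3))
E
```

```text
clean [ 0.64080357 -0.00134314  0.085     ] [ 6.44224733e-01 -5.63161047e-04  8.50000000e-02]
amber [0.58675985 0.02644046 0.145     ] [0.59047089 0.02803624 0.145     ]
green [ 0.59266134 -0.04047081  0.145     ] [ 0.59492993 -0.04097362  0.145     ]
used [ 0.52379423 -0.40782786  0.091     ] [ 0.52709239 -0.40584383  0.091     ]
black None [ 0.5481683  -0.29923278  0.08      ]
caddy [ 0.62590053 -0.00319134] 0.09188375500399659 res mm [[ 0.3 -0.7]
 [-0.7  0.2]
 [ 0.4  0.5]]
[[ 0.6428 -0.0016]
 [ 0.5879  0.0275]
 [ 0.5942 -0.0403]]
park_mat top 0.89 ((0.4145034849643707, 0.243857741355896), (0.17176453769207, 0.09163850545883179), 76.35100555419922)
park_mat scene 0.95 ((0.4179110825061798, 0.24441315233707428), (0.17255756258964539, 0.09579484164714813), 76.59050750732422)
wash_tray top 0.89 ((0.5321871042251587, 0.3990541994571686), (0.13704636693000793, 0.13880077004432678), 13.34909439086914)
wash_tray scene 0.75 ((0.5463122725486755, 0.4042268991470337), (0.15049411356449127, 0.13474629819393158), 12.895155906677246)
[[-0.975  0.221  0.   ]
 [ 0.221  0.975  0.   ]
 [ 0.     0.    -1.   ]]
```

Choice: used_cup is the yellow one at top (443,187); the black cup at (391,179) is a look-alike. The crop shows yellow sitting in the holder. clean_cup is the white one at (262,138). The caddy fit residuals are under 1 mm. First I'll rotate the tool so the jaws line up with the caddy's x axis.

```bash
cat > go.py <<'E'
import sys
from h import *
o=robot.get_obs(); p=np.array(o['tool_pos']); Rt=Rm(o['ee_rot'])
t=np.array([float(v) for v in sys.argv[1:4]]); d=Rt.T@(t-p)/.025
yaw=np.degrees(np.arctan2(Rt[1,0],Rt[0,0]))
e=R.from_matrix(Rt.T@R.from_euler('xyz',[np.pi,0,np.radians(95.3)]).as_matrix()).as_rotvec(degrees=True)/5
print('t',round(o['time'],2),'pos',p.round(4),'yaw',yaw.round(2),'w',round(o['width'],4),'F',np.round(o['wrist_force'],1))
print('units',d.round(2),'rot',e.round(2))
E
python3 -m inch '[{"rz":1,"grip":1},{"rz":1},{"rz":1},{"rz":1},{"rz":1},{"rz":1},{"rz":1},{"rz":1},{"rz":1},{"rz":1},{"rz":1},{"rz":1}]'; python3 go.py 0.5255 -0.407 0.25
```

```text
t 1.6 pos [0.1215 0.5364 0.2195] yaw 167.23 w 0.0939 F [0.3 0.6 1.1]
units [-24.1  -33.23  -1.22] rot [ 0.   -0.   14.39]invalid input at $[0]: expected keys grip, dx, dy, dz, rx, ry, rz
```

```bash
python3 -m inch '[{"grip":1,"dx":0,"dy":0,"dz":0,"rx":0,"ry":0,"rz":1},{"grip":1,"dx":0,"dy":0,"dz":0,"rx":0,"ry":0,"rz":1},{"grip":1,"dx":0,"dy":0,"dz":0,"rx":0,"ry":0,"rz":1},{"grip":1,"dx":0,"dy":0,"dz":0,"rx":0,"ry":0,"rz":1},{"grip":1,"dx":0,"dy":0,"dz":0,"rx":0,"ry":0,"rz":1},{"grip":1,"dx":0,"dy":0,"dz":0,"rx":0,"ry":0,"rz":1},{"grip":1,"dx":0,"dy":0,"dz":0,"rx":0,"ry":0,"rz":1},{"grip":1,"dx":0,"dy":0,"dz":0,"rx":0,"ry":0,"rz":1},{"grip":1,"dx":0,"dy":0,"dz":0,"rx":0,"ry":0,"rz":1},{"grip":1,"dx":0,"dy":0,"dz":0,"rx":0,"ry":0,"rz":1},{"grip":1,"dx":0,"dy":0,"dz":0,"rx":0,"ry":0,"rz":1},{"grip":1,"dx":0,"dy":0,"dz":0,"rx":0,"ry":0,"rz":1}]'; python3 go.py 0.5255 -0.407 0.25
```

```text
time: 3.1
tool_pos: [0.1215, 0.5364, 0.2195]
ee_rot: [-3.142, -0.0, 1.837]
wrist_force: [0.0, 0.4, 0.5]
width: 0.094
t 3.1 pos [0.1215 0.5364 0.2195] yaw 105.22 w 0.094 F [0.  0.4 0.5]
units [-40.66   5.68  -1.22] rot [-0.   -0.    1.98]
```

```bash
python3 -m inch '[{"grip":1,"dx":0,"dy":0,"dz":-0.6,"rx":0,"ry":0,"rz":1},{"grip":1,"dx":0,"dy":0,"dz":-0.6,"rx":0,"ry":0,"rz":1},{"grip":1,"dx":-1,"dy":1,"dz":0,"rx":0,"ry":0,"rz":0},{"grip":1,"dx":-1,"dy":1,"dz":0,"rx":0,"ry":0,"rz":0},{"grip":1,"dx":-1,"dy":1,"dz":0,"rx":0,"ry":0,"rz":0},{"grip":1,"dx":-1,"dy":1,"dz":0,"rx":0,"ry":0,"rz":0},{"grip":1,"dx":-1,"dy":1,"dz":0,"rx":0,"ry":0,"rz":0},{"grip":1,"dx":-1,"dy":1,"dz":0,"rx":0,"ry":0,"rz":0},{"grip":1,"dx":-1,"dy":1,"dz":0,"rx":0,"ry":0,"rz":0},{"grip":1,"dx":-1,"dy":1,"dz":0,"rx":0,"ry":0,"rz":0},{"grip":1,"dx":-1,"dy":1,"dz":0,"rx":0,"ry":0,"rz":0},{"grip":1,"dx":-1,"dy":1,"dz":0,"rx":0,"ry":0,"rz":0}]'; python3 go.py 0.5255 -0.407 0.25
```

```text
time: 4.6
tool_pos: [0.3986, 0.3034, 0.2509]
ee_rot: [3.14, -0.001, 1.661]
wrist_force: [0.4, 0.3, -0.3]
width: 0.094
t 4.6 pos [0.3986 0.3034 0.2509] yaw 95.19 w 0.094 F [ 0.4  0.3 -0.3]
units [-28.76   2.49  -0.  ] rot [ 0.02 -0.02 -0.02]
```

```bash
python3 -m inch '[{"grip":1,"dx":-1,"dy":0.1,"dz":0,"rx":0,"ry":0,"rz":0},{"grip":1,"dx":-1,"dy":0.1,"dz":0,"rx":0,"ry":0,"rz":0},{"grip":1,"dx":-1,"dy":0.1,"dz":0,"rx":0,"ry":0,"rz":0},{"grip":1,"dx":-1,"dy":0.1,"dz":0,"rx":0,"ry":0,"rz":0},{"grip":1,"dx":-1,"dy":0.1,"dz":0,"rx":0,"ry":0,"rz":0},{"grip":1,"dx":-1,"dy":0.1,"dz":0,"rx":0,"ry":0,"rz":0},{"grip":1,"dx":-1,"dy":0.1,"dz":0,"rx":0,"ry":0,"rz":0},{"grip":1,"dx":-1,"dy":0.1,"dz":0,"rx":0,"ry":0,"rz":0},{"grip":1,"dx":-1,"dy":0.1,"dz":0,"rx":0,"ry":0,"rz":0},{"grip":1,"dx":-1,"dy":0.1,"dz":0,"rx":0,"ry":0,"rz":0},{"grip":1,"dx":-1,"dy":0.1,"dz":0,"rx":0,"ry":0,"rz":0},{"grip":1,"dx":-1,"dy":0.1,"dz":0,"rx":0,"ry":0,"rz":0}]'; python3 -m inch '[{"grip":1,"dx":-1,"dy":0.1,"dz":0,"rx":0,"ry":0,"rz":0},{"grip":1,"dx":-1,"dy":0.1,"dz":0,"rx":0,"ry":0,"rz":0},{"grip":1,"dx":-1,"dy":0.1,"dz":0,"rx":0,"ry":0,"rz":0},{"grip":1,"dx":-1,"dy":0.1,"dz":0,"rx":0,"ry":0,"rz":0},{"grip":1,"dx":-1,"dy":0.1,"dz":0,"rx":0,"ry":0,"rz":0},{"grip":1,"dx":-1,"dy":0.1,"dz":0,"rx":0,"ry":0,"rz":0},{"grip":1,"dx":-1,"dy":0.1,"dz":0,"rx":0,"ry":0,"rz":0},{"grip":1,"dx":-1,"dy":0.1,"dz":0,"rx":0,"ry":0,"rz":0},{"grip":1,"dx":-1,"dy":0.1,"dz":0,"rx":0,"ry":0,"rz":0},{"grip":1,"dx":-1,"dy":0.1,"dz":0,"rx":0,"ry":0,"rz":0},{"grip":1,"dx":-1,"dy":0.1,"dz":0,"rx":0,"ry":0,"rz":0},{"grip":1,"dx":-1,"dy":0,"dz":0,"rx":0,"ry":0,"rz":0}]'; python3 go.py 0.5255 -0.407 0.25
```

```text
time: 6.1
tool_pos: [0.4579, -0.0033, 0.2513]
ee_rot: [3.137, -0.001, 1.659]
wrist_force: [0.3, -0.4, 0.1]
width: 0.0942
time: 7.6
tool_pos: [0.5133, -0.3112, 0.2519]
ee_rot: [3.134, -0.001, 1.659]
wrist_force: [-0.4, -0.7, 0.6]
width: 0.0938
t 7.6 pos [ 0.5133 -0.3112  0.2519] yaw 95.07 w 0.0938 F [-0.4 -0.7  0.6]
units [-3.86  0.14  0.08] rot [ 0.09 -0.01 -0.05]
```

```bash
python3 -m inch '[{"grip":1,"dx":-1,"dy":0,"dz":0,"rx":0.1,"ry":0,"rz":0},{"grip":1,"dx":-1,"dy":0,"dz":0,"rx":0,"ry":0,"rz":0},{"grip":1,"dx":-1,"dy":0,"dz":0,"rx":0,"ry":0,"rz":0},{"grip":1,"dx":-0.7,"dy":0,"dz":0,"rx":0,"ry":0,"rz":0},{"grip":1,"dx":0,"dy":0,"dz":0,"rx":0,"ry":0,"rz":0}]'; python3 go.py 0.5255 -0.407 0.071;python3 - <<'E'
from h import *
s=cams.snapshot("wrist"); save(s,"w1",k=1.5)
E
```

```text
time: 8.22
tool_pos: [0.5214, -0.4102, 0.2499]
ee_rot: [-3.139, -0.002, 1.657]
wrist_force: [0.5, 1.0, 0.4]
width: 0.0939
t 8.22 pos [ 0.5214 -0.4102  0.2499] yaw 94.95 w 0.0939 F [0.5 1.  0.4]
units [0.1  0.19 7.16] rot [-0.03 -0.02 -0.07]
```

View pics/w1.png

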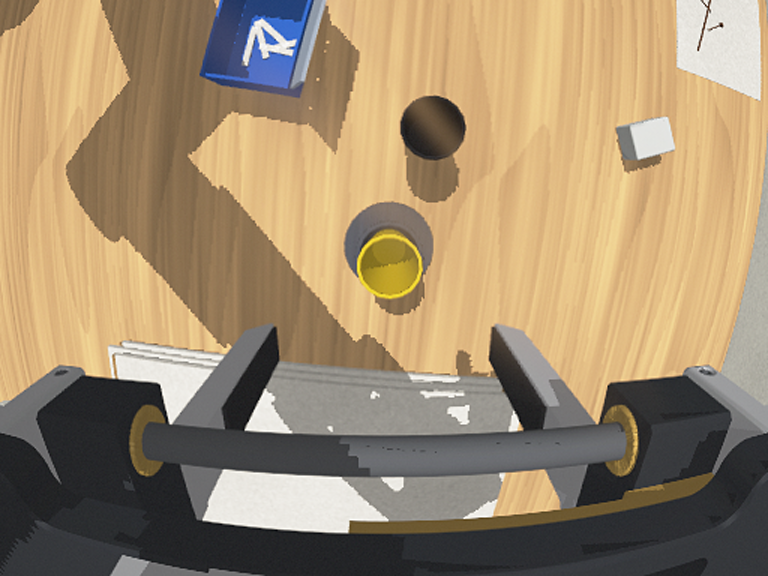

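The yellow cup is centred between the fingers, with its rim at (389,266) in the 1.5x picture. I'll use the wrist ray to refine the cup position.

```bash
cat >> h.py <<'E'
def wray(s,px,z):
    K=s["intrinsics"]; u=px[0]-K[0,2]; v=px[1]-K[1,2]; r=np.hypot(u,v); th=r/K[0,0]
    d=np.array([np.sin(th)*u/r,-np.sin(th)*v/r,-np.cos(th)]); d=Rm(s["orientation"])@d; e=np.array(s["eye"])
    return e+d*(z-e[2])/d[2]
def wpix(c,k,o=(0,0)): return ((c[0]+.5)/k-.5+o[0],(c[1]+.5)/k-.5+o[1])
E
python3 - <<'E'
from h import *
s=cams.snapshot("wrist"); print(wray(s,wpix((389.5,265.5),1.5),.091))
E
```

```text
[ 0.5251669 -0.4070977  0.091    ]
```

```bash
python3 -m inch '[{"grip":1,"dx":0.1,"dy":0.16,"dz":1,"rx":0,"ry":0,"rz":0},{"grip":1,"dx":0,"dy":0,"dz":1,"rx":0,"ry":0,"rz":0},{"grip":1,"dx":0,"dy":0,"dz":1,"rx":0,"ry":0,"rz":0},{"grip":1,"dx":0,"dy":0,"dz":1,"rx":0,"ry":0,"rz":0},{"grip":1,"dx":0,"dy":0,"dz":1,"rx":0,"ry":0,"rz":0},{"grip":1,"dx":0,"dy":0,"dz":1,"rx":0,"ry":0,"rz":0},{"grip":1,"dx":0,"dy":0,"dz":0.7,"rx":0,"ry":0,"rz":0},{"grip":1,"dx":0,"dy":0,"dz":0,"rx":0,"ry":0,"rz":0}]'; python3 go.py 0.5252 -0.407 0.071
```

```text
time: 9.32
tool_pos: [0.5279, -0.3984, 0.0828]
ee_rot: [3.139, 0.0, 1.667]
wrist_force: [-1.2, -0.4, 0.1]
width: 0.094
t 9.32 pos [ 0.5279 -0.3984  0.0828] yaw 95.53 w 0.094 F [-1.2 -0.4  0.1]
units [-0.33 -0.14  0.47] rot [0.03 0.   0.05]
```

```bash
python3 -m inch '[{"grip":1,"dx":-0.35,"dy":-0.1,"dz":0.4,"rx":0,"ry":0,"rz":0},{"grip":1,"dx":0,"dy":0,"dz":0,"rx":0,"ry":0,"rz":0}]'; python3 go.py 0.5252 -0.407 0.071
```

```text
time: 9.57
tool_pos: [0.5271, -0.4086, 0.0744]
ee_rot: [3.136, 0.003, 1.668]
wrist_force: [-0.2, 0.6, -1.1]
width: 0.0942
t 9.57 pos [ 0.5271 -0.4086  0.0744] yaw 95.56 w 0.0942 F [-0.2  0.6 -1.1]
units [ 0.07 -0.07  0.13] rot [0.06 0.03 0.05]
```

```bash
python3 -m inch '[{"grip":0.4,"dx":0.07,"dy":-0.07,"dz":0.1,"rx":0.06,"ry":0,"rz":0},{"grip":0.3,"dx":0,"dy":0,"dz":0,"rx":0,"ry":0,"rz":0},{"grip":0,"dx":0,"dy":0,"dz":0,"rx":0,"ry":0,"rz":0},{"grip":0,"dx":0,"dy":0,"dz":0,"rx":0,"ry":0,"rz":0},{"grip":0,"dx":0,"dy":0,"dz":0,"rx":0,"ry":0,"rz":0},{"grip":0,"dx":0,"dy":0,"dz":0,"rx":0,"ry":0,"rz":0}]'; python3 go.py 0.5252 -0.407 0.071
```

```text
time: 10.32
tool_pos: [0.5259, -0.408, 0.0741]
ee_rot: [3.139, 0.006, 1.667]
wrist_force: [-0.3, 0.5, -0.4]
width: 0.0478
t 10.32 pos [ 0.5259 -0.408   0.0741] yaw 95.54 w 0.0478 F [-0.3  0.5 -0.4]
units [ 0.04 -0.03  0.12] rot [0.03 0.07 0.05]
```

```bash
python3 -m inch '[{"grip":0,"dx":0,"dy":0,"dz":-0.5,"rx":0,"ry":0,"rz":0},{"grip":0,"dx":0,"dy":0,"dz":-0.7,"rx":0,"ry":0,"rz":0},{"grip":0,"dx":0,"dy":0,"dz":-0.7,"rx":0,"ry":0,"rz":0},{"grip":0,"dx":0,"dy":0,"dz":-1,"rx":0,"ry":0,"rz":0},{"grip":0,"dx":0,"dy":0,"dz":-1,"rx":0,"ry":0,"rz":0},{"grip":0,"dx":0,"dy":0,"dz":-1,"rx":0,"ry":0,"rz":0},{"grip":0,"dx":0,"dy":0,"dz":-1,"rx":0,"ry":0,"rz":0},{"grip":0,"dx":0,"dy":0,"dz":-1,"rx":0,"ry":0,"rz":0},{"grip":0,"dx":0,"dy":0,"dz":-0.6,"rx":0,"ry":0,"rz":0}]'; python3 go.py 0.531 0.400 0.26
```

```text
time: 11.45
tool_pos: [0.5255, -0.4068, 0.2786]
ee_rot: [3.133, 0.013, 1.668]
wrist_force: [0.0, -0.3, -0.0]
width: 0.0484
t 11.45 pos [ 0.5255 -0.4068  0.2786] yaw 95.54 w 0.0484 F [ 0.  -0.3 -0. ]
units [32.11  3.33  0.37] rot [0.1  0.14 0.05]
```

```bash
python3 -m inch '[{"grip":0,"dx":1,"dy":0.1,"dz":0,"rx":0.1,"ry":0.1,"rz":0},{"grip":0,"dx":1,"dy":0.1,"dz":0,"rx":0,"ry":0,"rz":0},{"grip":0,"dx":1,"dy":0.1,"dz":0,"rx":0,"ry":0,"rz":0},{"grip":0,"dx":1,"dy":0.1,"dz":0,"rx":0,"ry":0,"rz":0},{"grip":0,"dx":1,"dy":0.1,"dz":0,"rx":0,"ry":0,"rz":0},{"grip":0,"dx":1,"dy":0.1,"dz":0,"rx":0,"ry":0,"rz":0},{"grip":0,"dx":1,"dy":0.1,"dz":0,"rx":0,"ry":0,"rz":0},{"grip":0,"dx":1,"dy":0.1,"dz":0,"rx":0,"ry":0,"rz":0},{"grip":0,"dx":1,"dy":0.1,"dz":0,"rx":0,"ry":0,"rz":0},{"grip":0,"dx":1,"dy":0.1,"dz":0,"rx":0,"ry":0,"rz":0},{"grip":0,"dx":1,"dy":0.1,"dz":0,"rx":0,"ry":0,"rz":0},{"grip":0,"dx":1,"dy":0.1,"dz":0,"rx":0,"ry":0,"rz":0}]'; python3 -m inch '[{"grip":0,"dx":1,"dy":0.1,"dz":0,"rx":0,"ry":0,"rz":0},{"grip":0,"dx":1,"dy":0.1,"dz":0,"rx":0,"ry":0,"rz":0},{"grip":0,"dx":1,"dy":0.1,"dz":0,"rx":0,"ry":0,"rz":0},{"grip":0,"dx":1,"dy":0.1,"dz":0,"rx":0,"ry":0,"rz":0},{"grip":0,"dx":1,"dy":0.1,"dz":0,"rx":0,"ry":0,"rz":0},{"grip":0,"dx":1,"dy":0.1,"dz":0,"rx":0,"ry":0,"rz":0},{"grip":0,"dx":1,"dy":0.1,"dz":0,"rx":0,"ry":0,"rz":0},{"grip":0,"dx":1,"dy":0.1,"dz":0,"rx":0,"ry":0,"rz":0},{"grip":0,"dx":1,"dy":0.1,"dz":0,"rx":0,"ry":0,"rz":0},{"grip":0,"dx":1,"dy":0.1,"dz":0,"rx":0,"ry":0,"rz":0},{"grip":0,"dx":1,"dy":0.1,"dz":0,"rx":0,"ry":0,"rz":0},{"grip":0,"dx":1,"dy":0.1,"dz":0,"rx":0,"ry":0,"rz":0}]';  python3 go.py 0.531 0.400 0.26
```

```text
time: 12.95
tool_pos: [0.5173, -0.0766, 0.2681]
ee_rot: [-3.12, -0.017, 1.677]
wrist_force: [-0.1, -0.9, -0.4]
width: 0.048
time: 14.45
tool_pos: [0.4922, 0.249, 0.2592]
ee_rot: [-3.086, -0.025, 1.69]
wrist_force: [0.0, -0.0, -0.8]
width: 0.0485
t 14.45 pos [0.4922 0.249  0.2592] yaw 96.86 w 0.0485 F [ 0.  -0.  -0.8]
units [ 5.81  2.27 -0.01] rot [-0.64 -0.28  0.32]
```

Tilt drifts over long runs of rows, so I'll correct it as I go.

```bash
python3 -m inch '[{"grip":0,"dx":1,"dy":0.4,"dz":0,"rx":-0.3,"ry":-0.1,"rz":0.1},{"grip":0,"dx":1,"dy":0.4,"dz":0,"rx":-0.3,"ry":-0.1,"rz":0.1},{"grip":0,"dx":1,"dy":0.4,"dz":0,"rx":0,"ry":0,"rz":0.1},{"grip":0,"dx":1,"dy":0.4,"dz":0,"rx":0,"ry":0,"rz":0},{"grip":0,"dx":1,"dy":0.4,"dz":0,"rx":0,"ry":0,"rz":0},{"grip":0,"dx":0,"dy":0,"dz":0,"rx":0,"ry":0,"rz":0}]'; python3 go.py 0.531 0.400 0.067
```

```text
time: 15.2
tool_pos: [0.5163, 0.3876, 0.2513]
ee_rot: [-3.121, -0.002, 1.674]
wrist_force: [-0.1, 0.5, -0.5]
width: 0.0473
t 15.2 pos [0.5163 0.3876 0.2513] yaw 95.89 w 0.0473 F [-0.1  0.5 -0.5]
units [0.42 0.79 7.36] rot [-0.24 -0.02  0.12]
```

```bash
python3 -m inch '[{"grip":0,"dx":0.4,"dy":0.5,"dz":0.5,"rx":-0.2,"ry":0,"rz":0.1},{"grip":0,"dx":0,"dy":0.3,"dz":1,"rx":0,"ry":0,"rz":0},{"grip":0,"dx":0,"dy":0,"dz":1,"rx":0,"ry":0,"rz":0},{"grip":0,"dx":0,"dy":0,"dz":1,"rx":0,"ry":0,"rz":0},{"grip":0,"dx":0,"dy":0,"dz":1,"rx":0,"ry":0,"rz":0},{"grip":0,"dx":0,"dy":0,"dz":1,"rx":0,"ry":0,"rz":0},{"grip":0,"dx":0,"dy":0,"dz":0.6,"rx":0,"ry":0,"rz":0},{"grip":0,"dx":0,"dy":0,"dz":0,"rx":0,"ry":0,"rz":0}]'; python3 go.py 0.531 0.400 0.067
```

```text
time: 16.2
tool_pos: [0.5315, 0.3959, 0.0867]
ee_rot: [-3.134, 0.003, 1.659]
wrist_force: [0.4, -0.5, -0.1]
width: 0.0482
t 16.2 pos [0.5315 0.3959 0.0867] yaw 95.07 w 0.0482 F [ 0.4 -0.5 -0.1]
units [ 0.17 -0.    0.79] rot [-0.09  0.04 -0.05]
```

```bash
python3 -m inch '[{"grip":0,"dx":0.1,"dy":0,"dz":0.4,"rx":-0.1,"ry":0,"rz":0},{"grip":0,"dx":0,"dy":0,"dz":0.2,"rx":0,"ry":0,"rz":0},{"grip":0,"dx":0,"dy":0,"dz":0.1,"rx":0,"ry":0,"rz":0}, {"grip":0,"dx":0,"dy":0,"dz":0,"rx":0,"ry":0,"rz":0}]'; python3 go.py 0.531 0.400 0.067
```

```text
time: 16.7
tool_pos: [0.5327, 0.3995, 0.0712]
ee_rot: [3.135, 0.001, 1.659]
wrist_force: [-0.2, -0.3, -0.1]
width: 0.0483
t 16.7 pos [0.5327 0.3995 0.0712] yaw 95.06 w 0.0483 F [-0.2 -0.3 -0.1]
units [ 0.03 -0.07  0.17] rot [ 0.08  0.01 -0.05]
```

```bash
python3 -m inch '[{"grip":0,"dx":0,"dy":0,"dz":0.1,"rx":0,"ry":0,"rz":0},{"grip":0,"dx":0,"dy":0,"dz":0.1,"rx":0,"ry":0,"rz":0},{"grip":0,"dx":0,"dy":0,"dz":0,"rx":0,"ry":0,"rz":0}]'; python3 go.py 0.531 0.400 0.067
```

```text
time: 17.08
tool_pos: [0.5334, 0.3999, 0.0671]
ee_rot: [3.133, -0.0, 1.659]
wrist_force: [-0.5, 0.1, -0.1]
width: 0.0482
t 17.07 pos [0.5334 0.3999 0.0671] yaw 95.06 w 0.0482 F [-0.5  0.1 -0.1]
units [ 0.01 -0.1   0.  ] rot [ 0.1  -0.   -0.05]
```

```bash
python3 -m inch '[{"grip":0,"dx":0,"dy":0,"dz":0.08,"rx":0.08,"ry":0,"rz":0},{"grip":0,"dx":0,"dy":0,"dz":0,"rx":0,"ry":0,"rz":0}]'; python3 go.py 0.531 0.400 0.067
```

```text
time: 17.32
tool_pos: [0.534, 0.4005, 0.0674]
ee_rot: [3.138, -0.002, 1.659]
wrist_force: [0.2, 0.1, 0.6]
width: 0.048
t 17.32 pos [0.534  0.4005 0.0674] yaw 95.07 w 0.048 F [0.2 0.1 0.6]
units [-0.01 -0.12  0.01] rot [ 0.04 -0.02 -0.05]
```

```bash
python3 -m inch '[{"grip":0,"dx":0,"dy":0,"dz":0.1,"rx":0.04,"ry":0,"rz":0},{"grip":0,"dx":0,"dy":0,"dz":0,"rx":0,"ry":0,"rz":0}]'; python3 go.py 0.531 0.400 0.067
```

```text
time: 17.58
tool_pos: [0.5343, 0.4014, 0.0672]
ee_rot: [3.14, -0.004, 1.659]
wrist_force: [1.0, -0.8, -1.2]
width: 0.0479
t 17.57 pos [0.5343 0.4014 0.0672] yaw 95.08 w 0.0479 F [ 1.  -0.8 -1.2]
units [-0.04 -0.14  0.01] rot [ 0.02 -0.04 -0.04]
```

```bash
python3 -m inch '[{"grip":0.6,"dx":0,"dy":0,"dz":0,"rx":0,"ry":0,"rz":0},{"grip":0.8,"dx":0,"dy":0,"dz":0,"rx":0,"ry":0,"rz":0},{"grip":1,"dx":0,"dy":0,"dz":0,"rx":0,"ry":0,"rz":0},{"grip":1,"dx":0,"dy":0,"dz":0,"rx":0,"ry":0,"rz":0},{"grip":1,"dx":0,"dy":0,"dz":-0.5,"rx":0,"ry":0,"rz":0},{"grip":1,"dx":0,"dy":0,"dz":-1,"rx":0,"ry":0,"rz":0},{"grip":1,"dx":0,"dy":0,"dz":-1,"rx":0,"ry":0,"rz":0},{"grip":1,"dx":0,"dy":0,"dz":-1,"rx":0,"ry":0,"rz":0},{"grip":1,"dx":0,"dy":0,"dz":-1,"rx":0,"ry":0,"rz":0},{"grip":1,"dx":0,"dy":0,"dz":-1,"rx":0,"ry":0,"rz":0},{"grip":1,"dx":0,"dy":0,"dz":-1,"rx":0,"ry":0,"rz":0}]'; python3 go.py 0.588 0.0275 0.26;python3 - <<'E'
from h import *
s=cams.snapshot("wrist"); save(s,"w2",k=1.5)
E
```

```text
time: 18.95
tool_pos: [0.5335, 0.4, 0.2361]
ee_rot: [-3.141, -0.003, 1.659]
wrist_force: [-0.1, -0.3, -0.2]
width: 0.0941
t 18.95 pos [0.5335 0.4    0.2361] yaw 95.07 w 0.0941 F [-0.1 -0.3 -0.2]
units [-15.03   0.86  -1.  ] rot [-0.   -0.03 -0.05]
```

View pics/w2.png

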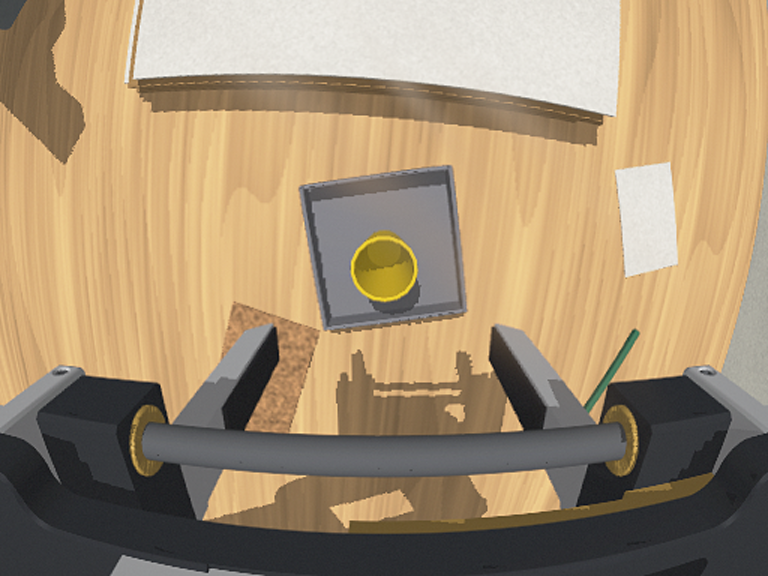

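The cup stands upright in the tray, rim at (384,268) in the picture. Next is the amber bottle.

```bash
python3 -m inch '[{"grip":1,"dx":-1,"dy":0.1,"dz":-0.2,"rx":0,"ry":0,"rz":0},{"grip":1,"dx":-1,"dy":0.1,"dz":-0.2,"rx":0,"ry":0,"rz":0},{"grip":1,"dx":-1,"dy":0.1,"dz":0,"rx":0,"ry":0,"rz":0},{"grip":1,"dx":-1,"dy":0.1,"dz":0,"rx":0,"ry":0,"rz":0},{"grip":1,"dx":-1,"dy":0.1,"dz":0,"rx":0,"ry":0,"rz":0},{"grip":1,"dx":-1,"dy":0.1,"dz":0,"rx":0,"ry":0,"rz":0},{"grip":1,"dx":-1,"dy":0.1,"dz":0,"rx":0,"ry":0,"rz":0},{"grip":1,"dx":-1,"dy":0.1,"dz":0,"rx":0,"ry":0,"rz":0},{"grip":1,"dx":-1,"dy":0.1,"dz":0,"rx":0,"ry":0,"rz":0},{"grip":1,"dx":-1,"dy":0.1,"dz":0,"rx":0,"ry":0,"rz":0},{"grip":1,"dx":-1,"dy":0.1,"dz":0,"rx":0,"ry":0,"rz":0},{"grip":1,"dx":-1,"dy":0.1,"dz":0,"rx":0,"ry":0,"rz":0}]'; python3 go.py 0.588 0.0275 0.26
```

```text
time: 20.5
tool_pos: [0.5868, 0.076, 0.2437]
ee_rot: [-3.135, 0.004, 1.649]
wrist_force: [0.1, 0.5, 0.2]
width: 0.0937
t 20.5 pos [0.5868 0.076  0.2437] yaw 94.49 w 0.0937 F [0.1 0.5 0.2]
units [-1.94 -0.11 -0.64] rot [-0.07  0.05 -0.16]
```

```bash
python3 -m inch '[{"grip":1,"dx":-1,"dy":-0.1,"dz":0,"rx":-0.1,"ry":0,"rz":-0.1},{"grip":1,"dx":-0.8,"dy":0,"dz":0,"rx":0,"ry":0,"rz":0},{"grip":1,"dx":0,"dy":0,"dz":0,"rx":0,"ry":0,"rz":0}]'; python3 go.py 0.588 0.0275 0.126;python3 - <<'E'
from h import *
s=cams.snapshot("wrist"); save(s,"w3",k=1.5); save(s,"w3c",(130,70,400,250),2.9)
E
```

```text
time: 20.88
tool_pos: [0.5852, 0.0231, 0.2412]
ee_rot: [-3.139, 0.006, 1.651]
wrist_force: [-0.1, 0.4, 0.6]
width: 0.0938
t 20.88 pos [0.5852 0.0231 0.2412] yaw 94.62 w 0.0938 F [-0.1  0.4  0.6]
units [0.19 0.14 4.61] rot [-0.03  0.06 -0.14]
```

View pics/w3c.png

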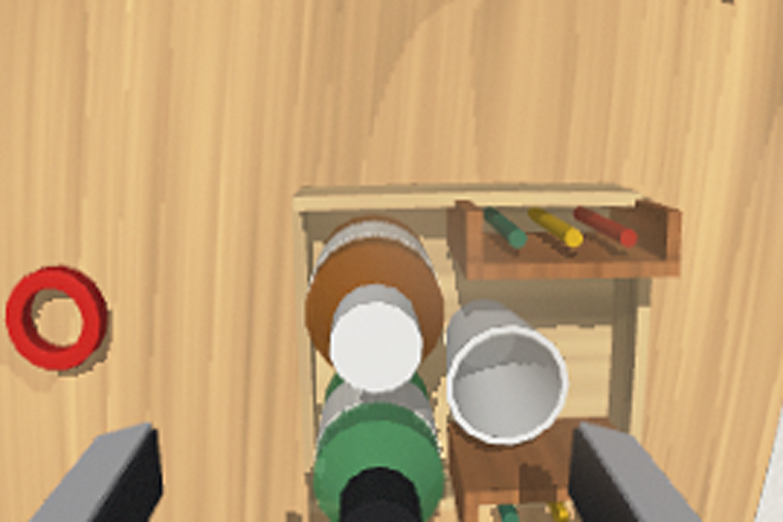

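Amber cap top at (377,346) and white cup rim at (508,384) in the crop. The caps sit clear between the fingers.

```bash
python3 - <<'E'
from h import *
s=cams.snapshot("wrist"); 
print(wray(s,wpix((376.5,345.5),2.9,(130,70)),.145),wray(s,wpix((508,384.5),2.9,(130,70)),.085))
E
python3 go.py 0.588 0.0275 0.126
```

```text
[0.58793358 0.02857114 0.145     ] [6.43058198e-01 2.96173716e-04 8.50000000e-02]
t 20.98 pos [0.5853 0.0249 0.2415] yaw 94.74 w 0.0943 F [-0.4 -0.5 -0.1]
units [0.12 0.12 4.62] rot [-0.03  0.06 -0.11]
```

```bash
python3 -m inch '[{"grip":1,"dx":0.1,"dy":0.1,"dz":0.8,"rx":0,"ry":0,"rz":-0.1},{"grip":1,"dx":0,"dy":0,"dz":0.8,"rx":0,"ry":0,"rz":0},{"grip":1,"dx":0,"dy":0,"dz":0.8,"rx":0,"ry":0,"rz":0},{"grip":1,"dx":0,"dy":0,"dz":0.8,"rx":0,"ry":0,"rz":0},{"grip":1,"dx":0,"dy":0,"dz":0.7,"rx":0,"ry":0,"rz":0},{"grip":1,"dx":0,"dy":0,"dz":0,"rx":0,"ry":0,"rz":0}]'; python3 go.py 0.588 0.028 0.126
```

```text
time: 21.72
tool_pos: [0.5863, 0.032, 0.141]
ee_rot: [-3.14, 0.003, 1.669]
wrist_force: [0.2, -0.5, -0.6]
width: 0.0941
t 21.73 pos [0.5863 0.032  0.141 ] yaw 95.65 w 0.0941 F [ 0.2 -0.5 -0.6]
units [-0.16  0.05  0.6 ] rot [-0.02  0.04  0.07]
```

```bash
python3 -m inch '[{"grip":1,"dx":-0.15,"dy":0.05,"dz":0.5,"rx":0,"ry":0,"rz":0},{"grip":1,"dx":0,"dy":0,"dz":0,"rx":0,"ry":0,"rz":0}]'; python3 go.py 0.588 0.028 0.126
```

```text
time: 21.98
tool_pos: [0.5887, 0.0284, 0.129]
ee_rot: [3.141, 0.004, 1.67]
wrist_force: [-0.3, 0.5, -0.2]
width: 0.0936
t 21.98 pos [0.5887 0.0284 0.129 ] yaw 95.68 w 0.0936 F [-0.3  0.5 -0.2]
units [-0.01 -0.03  0.12] rot [0.   0.04 0.08]
```

```bash
python3 -m inch '[{"grip":0.4,"dx":0,"dy":0,"dz":0.1,"rx":0,"ry":0,"rz":-0.05},{"grip":0.3,"dx":0,"dy":0,"dz":0,"rx":0,"ry":0,"rz":0},{"grip":0,"dx":0,"dy":0,"dz":0,"rx":0,"ry":0,"rz":0},{"grip":0,"dx":0,"dy":0,"dz":0,"rx":0,"ry":0,"rz":0},{"grip":0,"dx":0,"dy":0,"dz":0,"rx":0,"ry":0,"rz":0},{"grip":0,"dx":0,"dy":0,"dz":0,"rx":0,"ry":0,"rz":0}]'; python3 go.py 0.588 0.028 0.126
```

```text
time: 22.72
tool_pos: [0.59, 0.0282, 0.1285]
ee_rot: [3.137, 0.004, 1.674]
wrist_force: [-0.3, 0.0, 0.2]
width: 0.0377
t 22.73 pos [0.59   0.0282 0.1285] yaw 95.93 w 0.0377 F [-0.3  0.   0.2]
units [ 0.   -0.08  0.1 ] rot [0.05 0.05 0.13]
```

```bash
python3 -m inch '[{"grip":0,"dx":0,"dy":-0.04,"dz":0.05,"rx":0,"ry":0,"rz":0},{"grip":0,"dx":0,"dy":0,"dz":0,"rx":0,"ry":0,"rz":0},{"grip":0,"dx":0,"dy":0,"dz":0,"rx":0,"ry":0,"rz":0}]'; python3 go.py 0.588 0.028 0.126
```

```text
time: 23.1
tool_pos: [0.5887, 0.028, 0.1277]
ee_rot: [3.138, 0.004, 1.674]
wrist_force: [-0.4, -0.5, 1.1]
width: 0.0295
t 23.1 pos [0.5887 0.028  0.1277] yaw 95.92 w 0.0295 F [-0.4 -0.5  1.1]
units [ 0.   -0.03  0.07] rot [0.05 0.05 0.12]
```

```bash
python3 -m inch '[{"grip":0,"dx":0,"dy":0,"dz":-0.4,"rx":0,"ry":0,"rz":0},{"grip":0,"dx":0,"dy":0,"dz":-0.6,"rx":0,"ry":0,"rz":0},{"grip":0,"dx":0,"dy":0,"dz":-0.8,"rx":0,"ry":0,"rz":0},{"grip":0,"dx":0,"dy":0,"dz":-0.8,"rx":0,"ry":0,"rz":0},{"grip":0,"dx":0,"dy":0,"dz":-0.8,"rx":0,"ry":0,"rz":0},{"grip":0,"dx":0,"dy":0,"dz":-0.5,"rx":0,"ry":0,"rz":0}]'; python3 go.py 0.4265 0.288 0.22
```

```text
time: 23.85
tool_pos: [0.5872, 0.0286, 0.228]
ee_rot: [-3.14, 0.003, 1.674]
wrist_force: [-0.3, -0.1, -2.5]
width: 0.0297
t 23.85 pos [0.5872 0.0286 0.228 ] yaw 95.93 w 0.0297 F [-0.3 -0.1 -2.5]
units [10.99 -5.32  0.29] rot [-0.01  0.04  0.13]
```

Lifted, with 2.5 N of load on the wrist. Moving to the mat at moderate speed.

```bash
python3 -m inch '[{"grip":0,"dx":0.4,"dy":-0.3,"dz":0,"rx":0,"ry":0,"rz":0},{"grip":0,"dx":0.8,"dy":-0.5,"dz":0,"rx":0,"ry":0,"rz":0},{"grip":0,"dx":1,"dy":-0.5,"dz":0,"rx":0,"ry":0,"rz":0},{"grip":0,"dx":1,"dy":-0.5,"dz":0,"rx":0,"ry":0,"rz":0},{"grip":0,"dx":1,"dy":-0.5,"dz":0,"rx":0,"ry":0,"rz":0},{"grip":0,"dx":1,"dy":-0.5,"dz":0,"rx":0,"ry":0,"rz":0},{"grip":0,"dx":1,"dy":-0.5,"dz":0,"rx":0,"ry":0,"rz":0},{"grip":0,"dx":1,"dy":-0.5,"dz":0,"rx":0,"ry":0,"rz":0},{"grip":0,"dx":1,"dy":-0.5,"dz":0,"rx":0,"ry":0,"rz":0},{"grip":0,"dx":0.8,"dy":-0.2,"dz":0,"rx":0,"ry":0,"rz":0},{"grip":0,"dx":0.5,"dy":0,"dz":0,"rx":0,"ry":0,"rz":0},{"grip":0,"dx":0,"dy":0,"dz":0,"rx":0,"ry":0,"rz":0}]'; python3 go.py 0.4265 0.288 0.22
```

```text
time: 25.35
tool_pos: [0.4273, 0.2689, 0.2187]
ee_rot: [-3.12, 0.001, 1.685]
wrist_force: [0.8, 0.9, -2.2]
width: 0.0292
t 25.35 pos [0.4273 0.2689 0.2187] yaw 96.55 w 0.0292 F [ 0.8  0.9 -2.2]
units [ 0.76  0.06 -0.05] rot [-0.25  0.01  0.25]
```

```bash
python3 -m inch '[{"grip":0,"dx":0.4,"dy":0,"dz":0.4,"rx":-0.2,"ry":0,"rz":0.2},{"grip":0,"dx":0.3,"dy":0,"dz":0.8,"rx":0,"ry":0,"rz":0},{"grip":0,"dx":0,"dy":0,"dz":0.8,"rx":0,"ry":0,"rz":0},{"grip":0,"dx":0,"dy":0,"dz":0.6,"rx":0,"ry":0,"rz":0},{"grip":0,"dx":0,"dy":0,"dz":0,"rx":0,"ry":0,"rz":0}]'; python3 go.py 0.4265 0.288 0.1257
```

```text
time: 25.98
tool_pos: [0.4253, 0.2839, 0.151]
ee_rot: [-3.137, 0.004, 1.664]
wrist_force: [0.3, -0.2, -1.2]
width: 0.0297
t 25.98 pos [0.4253 0.2839 0.151 ] yaw 95.32 w 0.0297 F [ 0.3 -0.2 -1.2]
units [0.16 0.07 1.01] rot [-0.05  0.04  0.  ]
```

```bash
python3 -m inch '[{"grip":0,"dx":0.1,"dy":0,"dz":0.5,"rx":-0.05,"ry":0,"rz":0},{"grip":0,"dx":0,"dy":0,"dz":0.3,"rx":0,"ry":0,"rz":0},{"grip":0,"dx":0,"dy":0,"dz":0,"rx":0,"ry":0,"rz":0},{"grip":0,"dx":0,"dy":0,"dz":0,"rx":0,"ry":0,"rz":0}]'; python3 go.py 0.4265 0.288 0.1257
```

```text
time: 26.48
tool_pos: [0.4261, 0.2865, 0.1314]
ee_rot: [3.139, 0.003, 1.663]
wrist_force: [-0.9, -0.2, -2.6]
width: 0.0298
t 26.48 pos [0.4261 0.2865 0.1314] yaw 95.27 w 0.0298 F [-0.9 -0.2 -2.6]
units [0.06 0.02 0.23] rot [ 0.03  0.03 -0.01]
```

```bash
python3 -m inch '[{"grip":0,"dx":0,"dy":0,"dz":0.12,"rx":0,"ry":0,"rz":0},{"grip":0,"dx":0,"dy":0,"dz":0.1,"rx":0,"ry":0,"rz":0},{"grip":0,"dx":0,"dy":0,"dz":0,"rx":0,"ry":0,"rz":0}]'; python3 go.py 0.4265 0.288 0.1257
```

```text
time: 26.85
tool_pos: [0.4266, 0.2868, 0.1264]
ee_rot: [3.137, 0.002, 1.663]
wrist_force: [0.3, 0.1, -2.5]
width: 0.0296
t 26.85 pos [0.4266 0.2868 0.1264] yaw 95.27 w 0.0296 F [ 0.3  0.1 -2.5]
units [0.05 0.   0.03] rot [ 0.05  0.02 -0.  ]
```

```bash
python3 -m inch '[{"grip":0,"dx":0,"dy":0,"dz":0.08,"rx":0.04,"ry":0,"rz":0},{"grip":0,"dx":0,"dy":0,"dz":0,"rx":0,"ry":0,"rz":0}]';python3 -m inch '[{"grip":0,"dx":0,"dy":0,"dz":0.06,"rx":0,"ry":0,"rz":0},{"grip":0,"dx":0,"dy":0,"dz":0,"rx":0,"ry":0,"rz":0}]'; python3 go.py 0.4265 0.288 0.1257
```

```text
time: 27.1
tool_pos: [0.4272, 0.2872, 0.1259]
ee_rot: [3.139, 0.001, 1.663]
wrist_force: [-0.6, -0.6, -2.4]
width: 0.0295
time: 27.35
tool_pos: [0.4273, 0.2875, 0.1258]
ee_rot: [3.138, 0.0, 1.663]
wrist_force: [-0.1, -0.1, -2.1]
width: 0.0296
t 27.35 pos [0.4273 0.2875 0.1258] yaw 95.28 w 0.0296 F [-0.1 -0.1 -2.1]
units [ 0.02 -0.03  0.  ] rot [ 0.04  0.   -0.  ]
```

```bash
python3 -m inch '[{"grip":0,"dx":0,"dy":0,"dz":0.15,"rx":0,"ry":0,"rz":0}]';python3 -m inch '[{"grip":0,"dx":0,"dy":0,"dz":0.15,"rx":0,"ry":0,"rz":0}]'; python3 go.py 0.4265 0.288 0.1257
```

```text
time: 27.48
tool_pos: [0.4276, 0.2881, 0.1256]
ee_rot: [3.136, -0.002, 1.663]
wrist_force: [-6.7, -1.8, 23.3]
width: 0.0294
time: 27.6
tool_pos: [0.4275, 0.2884, 0.1256]
ee_rot: [3.135, -0.002, 1.663]
wrist_force: [-5.9, -2.6, 15.8]
width: 0.0299
t 27.6 pos [0.4275 0.2884 0.1256] yaw 95.31 w 0.0299 F [-5.9 -2.6 15.8]
units [-0.01 -0.04 -0.  ] rot [ 0.08 -0.03  0.  ]
```

Contact is clear at z = .1256. Zero the push, release and rise.

```bash
python3 -m inch '[{"grip":0,"dx":0,"dy":0,"dz":0,"rx":0,"ry":0,"rz":0},{"grip":0.4,"dx":0,"dy":0,"dz":0,"rx":0,"ry":0,"rz":0},{"grip":0.7,"dx":0,"dy":0,"dz":0,"rx":0,"ry":0,"rz":0},{"grip":1,"dx":0,"dy":0,"dz":0,"rx":0,"ry":0,"rz":0},{"grip":1,"dx":0,"dy":0,"dz":0,"rx":0,"ry":0,"rz":0},{"grip":1,"dx":0,"dy":0,"dz":-0.5,"rx":0,"ry":0,"rz":0},{"grip":1,"dx":0,"dy":0,"dz":-1,"rx":0,"ry":0,"rz":0},{"grip":1,"dx":0,"dy":0,"dz":-1,"rx":0,"ry":0,"rz":0},{"grip":1,"dx":0,"dy":0,"dz":-1,"rx":0,"ry":0,"rz":0},{"grip":1,"dx":0,"dy":0,"dz":-1,"rx":0,"ry":0,"rz":0}]'; python3 go.py 0.594 -0.0405 0.245; python3 - <<'E'
from h import *
s=cams.snapshot("wrist"); save(s,"w4",k=1.5)
E
```

```text
time: 28.85
tool_pos: [0.4267, 0.2877, 0.2418]
ee_rot: [3.135, -0.002, 1.663]
wrist_force: [0.0, 0.1, -0.5]
width: 0.0942
t 28.85 pos [0.4267 0.2877 0.2418] yaw 95.3 w 0.0942 F [ 0.   0.1 -0.5]
units [-13.69   5.45  -0.12] rot [ 0.07 -0.02 -0.  ]
```

View pics/w4.png

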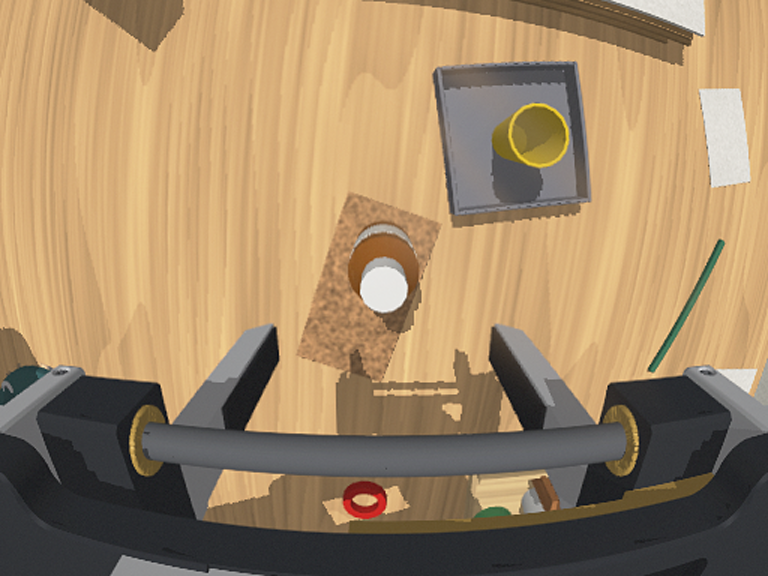

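The amber bottle stands on the mat, cap at (384,287), with room for the green one on the near end. Now to the green bottle.

```bash
python3 -m inch '[{"grip":1,"dx":-1,"dy":0.4,"dz":-0.1,"rx":0.05,"ry":0,"rz":0},{"grip":1,"dx":-1,"dy":0.4,"dz":0,"rx":0,"ry":0,"rz":0},{"grip":1,"dx":-1,"dy":0.4,"dz":0,"rx":0,"ry":0,"rz":0},{"grip":1,"dx":-1,"dy":0.4,"dz":0,"rx":0,"ry":0,"rz":0},{"grip":1,"dx":-1,"dy":0.4,"dz":0,"rx":0,"ry":0,"rz":0},{"grip":1,"dx":-1,"dy":0.4,"dz":0,"rx":0,"ry":0,"rz":0},{"grip":1,"dx":-1,"dy":0.4,"dz":0,"rx":0,"ry":0,"rz":0},{"grip":1,"dx":-1,"dy":0.4,"dz":0,"rx":0,"ry":0,"rz":0},{"grip":1,"dx":-1,"dy":0.4,"dz":0,"rx":0,"ry":0,"rz":0},{"grip":1,"dx":-1,"dy":0.4,"dz":0,"rx":0,"ry":0,"rz":0},{"grip":1,"dx":-1,"dy":0.4,"dz":0,"rx":0,"ry":0,"rz":0},{"grip":1,"dx":-1,"dy":0.4,"dz":0,"rx":0,"ry":0,"rz":0}]'; python3 go.py 0.594 -0.0405 0.245
```

```text
time: 30.4
tool_pos: [0.581, -0.0057, 0.2536]
ee_rot: [3.122, -0.007, 1.668]
wrist_force: [-0.7, 0.3, 0.3]
width: 0.094
t 30.4 pos [ 0.581  -0.0057  0.2536] yaw 95.56 w 0.094 F [-0.7  0.3  0.3]
units [-1.44  0.38  0.34] rot [ 0.22 -0.08  0.05]
```

```bash
python3 -m inch '[{"grip":1,"dx":-0.8,"dy":0.3,"dz":0.2,"rx":0.2,"ry":-0.05,"rz":0},{"grip":1,"dx":-0.5,"dy":0,"dz":0,"rx":0,"ry":0,"rz":0},{"grip":1,"dx":0,"dy":0,"dz":0,"rx":0,"ry":0,"rz":0}]'; python3 go.py 0.594 -0.0405 0.126;python3 - <<'E'
from h import *
s=cams.snapshot("wrist"); save(s,"w5c",(130,70,400,250),2.9)
E
```

```text
time: 30.78
tool_pos: [0.5924, -0.0398, 0.2476]
ee_rot: [-3.141, -0.003, 1.666]
wrist_force: [0.0, 0.1, 0.1]
width: 0.0942
t 30.77 pos [ 0.5924 -0.0398  0.2476] yaw 95.46 w 0.0942 F [0.  0.1 0.1]
units [-0.05  0.06  4.86] rot [-0.   -0.04  0.03]
```

View pics/w5c.png

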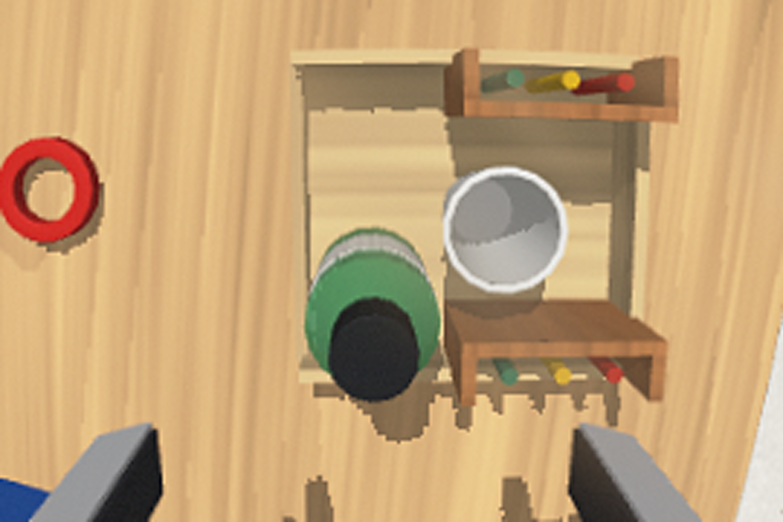

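```bash
python3 - <<'E'
from h import *
s=cams.snapshot("wrist"); 
print(wray(s,wpix((374,355),2.9,(130,70)),.145),wray(s,wpix((505,230),2.9,(130,70)),.085))
E
python3 -m inch '[{"grip":1,"dx":0,"dy":0.05,"dz":0.8,"rx":0,"ry":0,"rz":0},{"grip":1,"dx":0,"dy":0,"dz":0.8,"rx":0,"ry":0,"rz":0},{"grip":1,"dx":0,"dy":0,"dz":0.8,"rx":0,"ry":0,"rz":0},{"grip":1,"dx":0,"dy":0,"dz":0.8,"rx":0,"ry":0,"rz":0},{"grip":1,"dx":0,"dy":0,"dz":0.8,"rx":0,"ry":0,"rz":0},{"grip":1,"dx":0,"dy":0,"dz":0,"rx":0,"ry":0,"rz":0}]'; python3 go.py 0.594 -0.0405 0.126
```

```text
[ 0.59488141 -0.03867807  0.145     ] [ 0.64256346 -0.00087549  0.085     ]
time: 31.62
tool_pos: [0.5927, -0.0322, 0.1482]
ee_rot: [3.137, -0.005, 1.675]
wrist_force: [0.0, -0.2, -0.1]
width: 0.0942
t 31.62 pos [ 0.5927 -0.0322  0.1482] yaw 95.97 w 0.0942 F [ 0.  -0.2 -0.1]
units [-0.34  0.01  0.89] rot [ 0.06 -0.05  0.13]
```

```bash
python3 -m inch '[{"grip":1,"dx":-0.25,"dy":0.05,"dz":0.5,"rx":0,"ry":0,"rz":0.1},{"grip":1,"dx":-0.05,"dy":0,"dz":0.3,"rx":0,"ry":0,"rz":0},{"grip":1,"dx":0,"dy":0,"dz":0,"rx":0,"ry":0,"rz":0}]'; python3 go.py 0.5945 -0.0397 0.126
```

```text
time: 32.0
tool_pos: [0.596, -0.0393, 0.1295]
ee_rot: [3.133, -0.004, 1.667]
wrist_force: [0.7, 0.4, 1.0]
width: 0.0939
t 32.0 pos [ 0.596  -0.0393  0.1295] yaw 95.5 w 0.0939 F [0.7 0.4 1. ]
units [-0.01 -0.06  0.14] rot [ 0.1  -0.04  0.04]
```

```bash
python3 -m inch '[{"grip":0.4,"dx":0,"dy":-0.05,"dz":0.1,"rx":0.1,"ry":0,"rz":0},{"grip":0.3,"dx":0,"dy":0,"dz":0,"rx":0,"ry":0,"rz":0},{"grip":0,"dx":0,"dy":0,"dz":0,"rx":0,"ry":0,"rz":0},{"grip":0,"dx":0,"dy":0,"dz":0,"rx":0,"ry":0,"rz":0},{"grip":0,"dx":0,"dy":0,"dz":0,"rx":0,"ry":0,"rz":0},{"grip":0,"dx":0,"dy":0,"dz":0,"rx":0,"ry":0,"rz":0},{"grip":0,"dx":0,"dy":0,"dz":0,"rx":0,"ry":0,"rz":0},{"grip":0,"dx":0,"dy":0,"dz":0,"rx":0,"ry":0,"rz":0}]'; python3 go.py 0.5945 -0.0397 0.126
```

```text
time: 33.0
tool_pos: [0.5955, -0.0396, 0.1284]
ee_rot: [3.139, -0.003, 1.667]
wrist_force: [0.6, -0.1, 0.3]
width: 0.0296
t 33.0 pos [ 0.5955 -0.0396  0.1284] yaw 95.49 w 0.0296 F [ 0.6 -0.1  0.3]
units [ 0.   -0.04  0.1 ] rot [ 0.03 -0.04  0.04]
```

```bash
python3 -m inch '[{"grip":0,"dx":0,"dy":0,"dz":-0.4,"rx":0,"ry":0,"rz":0},{"grip":0,"dx":0,"dy":0,"dz":-0.6,"rx":0,"ry":0,"rz":0},{"grip":0,"dx":0,"dy":0,"dz":-0.8,"rx":0,"ry":0,"rz":0},{"grip":0,"dx":0,"dy":0,"dz":-0.8,"rx":0,"ry":0,"rz":0},{"grip":0,"dx":0,"dy":0,"dz":-0.8,"rx":0,"ry":0,"rz":0},{"grip":0,"dx":0,"dy":0,"dz":-0.5,"rx":0,"ry":0,"rz":0}]'; python3 go.py 0.4055 0.200 0.22
```

```text
time: 33.75
tool_pos: [0.5948, -0.0399, 0.2315]
ee_rot: [3.14, -0.003, 1.667]
wrist_force: [0.2, -0.9, -1.6]
width: 0.0295
t 33.75 pos [ 0.5948 -0.0399  0.2315] yaw 95.5 w 0.0295 F [ 0.2 -0.9 -1.6]
units [10.27 -6.62  0.49] rot [ 0.01 -0.04  0.04]
```

```bash
python3 -m inch '[{"grip":0,"dx":0.4,"dy":-0.4,"dz":0,"rx":0,"ry":0,"rz":0},{"grip":0,"dx":0.8,"dy":-0.6,"dz":0,"rx":0,"ry":0,"rz":0},{"grip":0,"dx":1,"dy":-0.6,"dz":0,"rx":0,"ry":0,"rz":0},{"grip":0,"dx":1,"dy":-0.6,"dz":0,"rx":-0.1,"ry":0,"rz":0},{"grip":0,"dx":1,"dy":-0.6,"dz":0,"rx":0,"ry":0,"rz":0.1},{"grip":0,"dx":1,"dy":-0.6,"dz":0,"rx":0,"ry":0,"rz":0},{"grip":0,"dx":1,"dy":-0.6,"dz":0,"rx":-0.1,"ry":0,"rz":0},{"grip":0,"dx":1,"dy":-0.6,"dz":0,"rx":0,"ry":0,"rz":0},{"grip":0,"dx":1,"dy":-0.6,"dz":0,"rx":0,"ry":0,"rz":0},{"grip":0,"dx":0.6,"dy":-0.5,"dz":0,"rx":0,"ry":0,"rz":0},{"grip":0,"dx":0.3,"dy":-0.2,"dz":0,"rx":0,"ry":0,"rz":0},{"grip":0,"dx":0,"dy":0,"dz":0,"rx":0,"ry":0,"rz":0}]'; python3 go.py 0.4055 0.200 0.22
```

```text
time: 35.25
tool_pos: [0.4091, 0.1829, 0.2238]
ee_rot: [3.139, -0.006, 1.661]
wrist_force: [-0.3, -0.0, -1.9]
width: 0.0294
t 35.25 pos [0.4091 0.1829 0.2238] yaw 95.17 w 0.0294 F [-0.3 -0.  -1.9]
units [ 0.69 -0.08  0.16] rot [ 0.03 -0.07 -0.03]
```

```bash
python3 -m inch '[{"grip":0,"dx":0.4,"dy":-0.1,"dz":0.5,"rx":0,"ry":-0.05,"rz":0},{"grip":0,"dx":0.3,"dy":0,"dz":0.8,"rx":0,"ry":0,"rz":0},{"grip":0,"dx":0,"dy":0,"dz":0.8,"rx":0,"ry":0,"rz":0},{"grip":0,"dx":0,"dy":0,"dz":0.8,"rx":0,"ry":0,"rz":0},{"grip":0,"dx":0,"dy":0,"dz":0.4,"rx":0,"ry":0,"rz":0},{"grip":0,"dx":0,"dy":0,"dz":0,"rx":0,"ry":0,"rz":0}]'; python3 go.py 0.4055 0.200 0.1264
```

```text
time: 36.0
tool_pos: [0.4049, 0.2003, 0.1342]
ee_rot: [-3.14, 0.0, 1.657]
wrist_force: [0.8, -0.8, -1.7]
width: 0.03
t 36.0 pos [0.4049 0.2003 0.1342] yaw 94.93 w 0.03 F [ 0.8 -0.8 -1.7]
units [-0.02  0.02  0.31] rot [-0.02  0.   -0.07]
```

```bash
python3 -m inch '[{"grip":0,"dx":0,"dy":0,"dz":0.15,"rx":0,"ry":0,"rz":0},{"grip":0,"dx":0,"dy":0,"dz":0.12,"rx":0,"ry":0,"rz":0}]';  python3 -m inch '[{"grip":0,"dx":0,"dy":0,"dz":0.1,"rx":0,"ry":0,"rz":0}]';python3 -m inch '[{"grip":0,"dx":0,"dy":0,"dz":0.1,"rx":0,"ry":0,"rz":0}]';python3 go.py 0.4055 0.200 0.1264
```

```text
time: 36.25
tool_pos: [0.406, 0.2006, 0.1285]
ee_rot: [3.141, -0.001, 1.656]
wrist_force: [0.5, -0.1, -1.2]
width: 0.0296
time: 36.38
tool_pos: [0.4063, 0.2007, 0.1263]
ee_rot: [3.139, -0.001, 1.656]
wrist_force: [0.1, -0.6, 7.1]
width: 0.0296
time: 36.5
tool_pos: [0.4066, 0.2008, 0.1264]
ee_rot: [3.138, -0.001, 1.656]
wrist_force: [-5.3, -1.2, 14.6]
width: 0.0293
t 36.5 pos [0.4066 0.2008 0.1264] yaw 94.9 w 0.0293 F [-5.3 -1.2 14.6]
units [-0.03 -0.05 -0.  ] rot [ 0.04 -0.01 -0.08]
```

```bash
python3 -m inch '[{"grip":0,"dx":0,"dy":0,"dz":0,"rx":0,"ry":0,"rz":0},{"grip":0.4,"dx":0,"dy":0,"dz":0,"rx":0,"ry":0,"rz":0},{"grip":0.7,"dx":0,"dy":0,"dz":0,"rx":0,"ry":0,"rz":0},{"grip":1,"dx":0,"dy":0,"dz":0,"rx":0,"ry":0,"rz":0},{"grip":1,"dx":0,"dy":0,"dz":0,"rx":0,"ry":0,"rz":0},{"grip":1,"dx":0,"dy":0,"dz":-0.5,"rx":0,"ry":0,"rz":0},{"grip":1,"dx":0,"dy":0,"dz":-1,"rx":0,"ry":0,"rz":0},{"grip":1,"dx":0,"dy":0,"dz":-1,"rx":0,"ry":0,"rz":0},{"grip":1,"dx":0,"dy":0,"dz":-1,"rx":0,"ry":0,"rz":0},{"grip":1,"dx":0,"dy":0,"dz":-1,"rx":0,"ry":0,"rz":0}]'; python3 go.py 0.6427 -0.0005 0.235; python3 - <<'E'
from h import *
s=cams.snapshot("wrist"); save(s,"w6",k=1.5)
E
```

```text
time: 37.75
tool_pos: [0.4061, 0.2006, 0.2445]
ee_rot: [3.137, -0.002, 1.656]
wrist_force: [0.5, -0.7, 0.3]
width: 0.0941
t 37.75 pos [0.4061 0.2006 0.2445] yaw 94.9 w 0.0941 F [ 0.5 -0.7  0.3]
units [-8.82  8.74  0.41] rot [ 0.06 -0.02 -0.08]
```

View pics/w6.png

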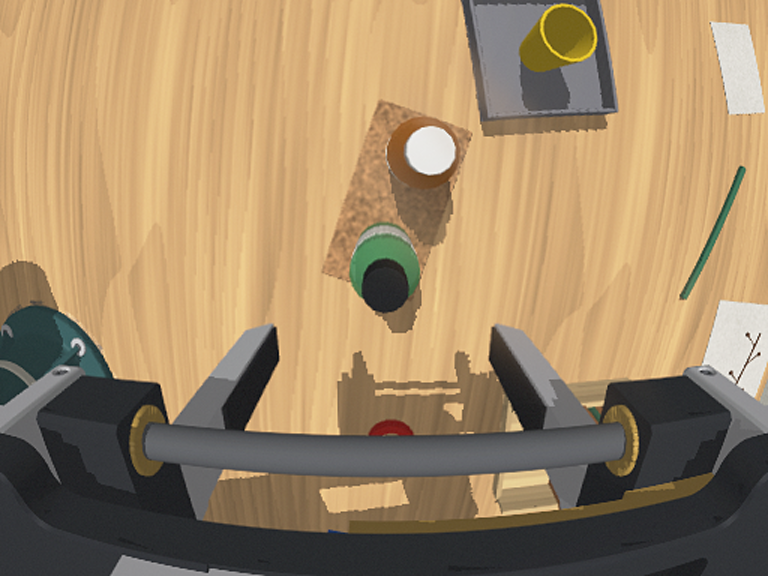

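Both bottles stand on the mat: amber cap at (431,150), green cap at (386,286). Next is the clean cup.

```bash
python3 -m inch '[{"grip":1,"dx":-0.8,"dy":0.8,"dz":0,"rx":0.05,"ry":0,"rz":-0.05},{"grip":1,"dx":-1,"dy":1,"dz":0,"rx":0,"ry":0,"rz":0},{"grip":1,"dx":-1,"dy":1,"dz":0,"rx":0,"ry":0,"rz":0},{"grip":1,"dx":-1,"dy":1,"dz":0,"rx":0,"ry":0,"rz":0},{"grip":1,"dx":-1,"dy":1,"dz":0,"rx":0.1,"ry":0,"rz":0},{"grip":1,"dx":-1,"dy":1,"dz":0,"rx":0,"ry":0,"rz":0},{"grip":1,"dx":-1,"dy":1,"dz":0,"rx":0,"ry":0,"rz":0},{"grip":1,"dx":-1,"dy":1,"dz":0,"rx":0,"ry":0,"rz":0},{"grip":1,"dx":-0.5,"dy":0.5,"dz":0,"rx":0,"ry":0,"rz":0},{"grip":1,"dx":0,"dy":0,"dz":0,"rx":0,"ry":0,"rz":0}]'; python3 go.py 0.6427 -0.0005 0.22
```

```text
time: 39.05
tool_pos: [0.6413, 0.008, 0.2523]
ee_rot: [3.136, -0.006, 1.663]
wrist_force: [-0.4, 0.5, 0.1]
width: 0.094
t 39.05 pos [0.6413 0.008  0.2523] yaw 95.28 w 0.094 F [-0.4  0.5  0.1]
units [-0.35  0.02  1.29] rot [ 0.06 -0.07 -0.  ]
```

```bash
python3 -m inch '[{"grip":1,"dx":-0.3,"dy":0,"dz":0.7,"rx":0.05,"ry":-0.05,"rz":0},{"grip":1,"dx":-0.1,"dy":0,"dz":1,"rx":0,"ry":0,"rz":0},{"grip":1,"dx":-0.1,"dy":0,"dz":1,"rx":0,"ry":0,"rz":0},{"grip":1,"dx":0,"dy":0,"dz":1,"rx":0,"ry":0,"rz":0},{"grip":1,"dx":0,"dy":0,"dz":0.8,"rx":0,"ry":0,"rz":0},{"grip":1,"dx":0,"dy":0,"dz":0,"rx":0,"ry":0,"rz":0}]'; python3 go.py 0.6427 -0.0005 0.068; python3 - <<'E'
from h import *
s=cams.snapshot("wrist"); save(s,"w7c",(130,70,400,250),2.9)
E
```

```text
time: 39.8
tool_pos: [0.6369, -0.0018, 0.1314]
ee_rot: [-3.136, -0.002, 1.667]
wrist_force: [-0.7, -0.3, 0.0]
width: 0.0943
t 39.8 pos [ 0.6369 -0.0018  0.1314] yaw 95.54 w 0.0943 F [-0.7 -0.3  0. ]
units [0.03 0.25 2.53] rot [-0.06 -0.02  0.05]
```

View pics/w7c.png

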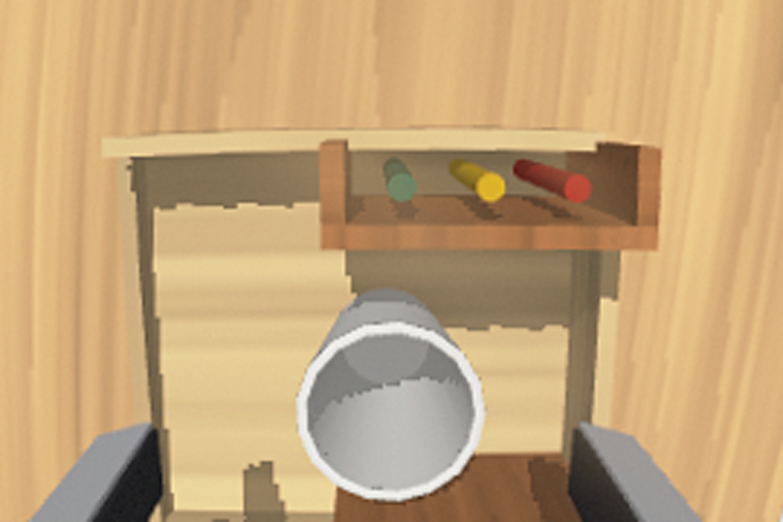

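```bash
python3 -m inch '[{"grip":1,"dx":0,"dy":0.2,"dz":0.3,"rx":-0.05,"ry":0,"rz":0},{"grip":1,"dx":0,"dy":0,"dz":0.8,"rx":0,"ry":0,"rz":0},{"grip":1,"dx":0,"dy":0,"dz":0.8,"rx":0,"ry":0,"rz":0},{"grip":1,"dx":0,"dy":0,"dz":0.2,"rx":0,"ry":0,"rz":0},{"grip":1,"dx":0,"dy":0,"dz":0,"rx":0,"ry":0,"rz":0}]'; python3 go.py 0.6427 -0.0005 0.068
```

```text
time: 40.48
tool_pos: [0.6466, -0.0009, 0.0841]
ee_rot: [3.129, 0.001, 1.669]
wrist_force: [0.2, -0.8, 1.9]
width: 0.0937
t 40.48 pos [ 0.6466 -0.0009  0.0841] yaw 95.61 w 0.0937 F [ 0.2 -0.8  1.9]
units [ 0.03 -0.16  0.64] rot [0.14 0.01 0.06]
```

```bash
python3 -m inch '[{"grip":1,"dx":0,"dy":-0.15,"dz":0.4,"rx":0.1,"ry":0,"rz":0},{"grip":1,"dx":0,"dy":-0.05,"dz":0.2,"rx":0,"ry":0,"rz":0},{"grip":1,"dx":0,"dy":0,"dz":0,"rx":0,"ry":0,"rz":0}]'; python3 go.py 0.6427 -0.0005 0.068
```

```text
time: 40.85
tool_pos: [0.6427, -0.0015, 0.0702]
ee_rot: [3.135, 0.001, 1.669]
wrist_force: [-0.2, 0.6, 0.5]
width: 0.094
t 40.85 pos [ 0.6427 -0.0015  0.0702] yaw 95.61 w 0.094 F [-0.2  0.6  0.5]
units [0.04 0.   0.09] rot [0.08 0.01 0.06]
```

```bash
python3 -m inch '[{"grip":0.55,"dx":0.03,"dy":0,"dz":0.07,"rx":0.08,"ry":0,"rz":0},{"grip":0.4,"dx":0,"dy":0,"dz":0,"rx":0,"ry":0,"rz":0},{"grip":0,"dx":0,"dy":0,"dz":0,"rx":0,"ry":0,"rz":0},{"grip":0,"dx":0,"dy":0,"dz":0,"rx":0,"ry":0,"rz":0},{"grip":0,"dx":0,"dy":0,"dz":0,"rx":0,"ry":0,"rz":0},{"grip":0,"dx":0,"dy":0,"dz":0,"rx":0,"ry":0,"rz":0},{"grip":0,"dx":0,"dy":0,"dz":0,"rx":0,"ry":0,"rz":0}]'; python3 go.py 0.6427 -0.0005 0.068
```

```text
time: 41.72
tool_pos: [0.6431, -0.0007, 0.0692]
ee_rot: [3.141, 0.001, 1.669]
wrist_force: [-0.2, 0.2, 0.4]
width: 0.048
t 41.73 pos [ 0.6431 -0.0007  0.0692] yaw 95.61 w 0.048 F [-0.2  0.2  0.4]
units [ 0.01 -0.02  0.05] rot [0.01 0.02 0.06]
```

```bash
python3 -m inch '[{"grip":0,"dx":0,"dy":0,"dz":-0.5,"rx":0,"ry":0,"rz":0},{"grip":0,"dx":0,"dy":0,"dz":-0.8,"rx":0,"ry":0,"rz":0},{"grip":0,"dx":0,"dy":0,"dz":-1,"rx":0,"ry":0,"rz":0},{"grip":0,"dx":0,"dy":0,"dz":-1,"rx":0,"ry":0,"rz":0},{"grip":0,"dx":0,"dy":0,"dz":-1,"rx":0,"ry":0,"rz":0},{"grip":0,"dx":0,"dy":0,"dz":-1,"rx":0,"ry":0,"rz":0},{"grip":0,"dx":0,"dy":0,"dz":-0.5,"rx":0,"ry":0,"rz":0}]'; python3 go.py 0.5255 -0.407 0.22
```

```text
time: 42.6
tool_pos: [0.6426, -0.0005, 0.2223]
ee_rot: [3.14, 0.002, 1.669]
wrist_force: [0.7, -0.4, -0.3]
width: 0.0476
t 42.6 pos [ 6.426e-01 -5.000e-04  2.223e-01] yaw 95.6 w 0.0476 F [ 0.7 -0.4 -0.3]
units [-15.72  -6.25   0.11] rot [0.02 0.02 0.06]
```

```bash
python3 -m inch '[{"grip":0,"dx":-0.5,"dy":-0.3,"dz":0,"rx":0,"ry":0,"rz":0},{"grip":0,"dx":-1,"dy":-0.4,"dz":0,"rx":0,"ry":0,"rz":0},{"grip":0,"dx":-1,"dy":-0.4,"dz":0,"rx":0,"ry":0,"rz":0},{"grip":0,"dx":-1,"dy":-0.4,"dz":0,"rx":0,"ry":0,"rz":0},{"grip":0,"dx":-1,"dy":-0.4,"dz":0,"rx":0,"ry":0,"rz":0},{"grip":0,"dx":-1,"dy":-0.4,"dz":0,"rx":0,"ry":0,"rz":0},{"grip":0,"dx":-1,"dy":-0.4,"dz":0,"rx":0,"ry":0,"rz":0},{"grip":0,"dx":-1,"dy":-0.4,"dz":0,"rx":0,"ry":0,"rz":0},{"grip":0,"dx":-1,"dy":-0.4,"dz":0,"rx":0,"ry":0,"rz":0},{"grip":0,"dx":-1,"dy":-0.4,"dz":0,"rx":0,"ry":0,"rz":0},{"grip":0,"dx":-1,"dy":-0.4,"dz":0,"rx":0,"ry":0,"rz":0},{"grip":0,"dx":-1,"dy":-0.4,"dz":0,"rx":0,"ry":0,"rz":0}]'; python3 go.py 0.5255 -0.407 0.22
```

```text
time: 44.1
tool_pos: [0.5382, -0.312, 0.2077]
ee_rot: [-3.118, -0.007, 1.665]
wrist_force: [-0.1, 0.1, -1.3]
width: 0.0476
t 44.1 pos [ 0.5382 -0.312   0.2077] yaw 95.42 w 0.0476 F [-0.1  0.1 -1.3]
units [-3.73 -0.88 -0.5 ] rot [-0.27 -0.08  0.02]
```

```bash
python3 -m inch '[{"grip":0,"dx":-1,"dy":-0.3,"dz":0,"rx":-0.2,"ry":-0.05,"rz":0},{"grip":0,"dx":-1,"dy":-0.3,"dz":0,"rx":0,"ry":0,"rz":0},{"grip":0,"dx":-1,"dy":-0.1,"dz":0,"rx":0,"ry":0,"rz":0},{"grip":0,"dx":-0.5,"dy":0,"dz":0,"rx":0,"ry":0,"rz":0},{"grip":0,"dx":0,"dy":0,"dz":0,"rx":0,"ry":0,"rz":0}]'; python3 go.py 0.5255 -0.407 0.0752;  python3 - <<'E'
from h import *
s=cams.snapshot("wrist"); save(s,"w8",k=1.5)
E
```

```text
time: 44.72
tool_pos: [0.5212, -0.4061, 0.1995]
ee_rot: [-3.125, -0.012, 1.659]
wrist_force: [0.2, -0.4, -0.8]
width: 0.0478
t 44.73 pos [ 0.5212 -0.4061  0.1995] yaw 95.06 w 0.0478 F [ 0.2 -0.4 -0.8]
units [-0.11  0.25  4.97] rot [-0.19 -0.13 -0.05]
```

View pics/w8.png

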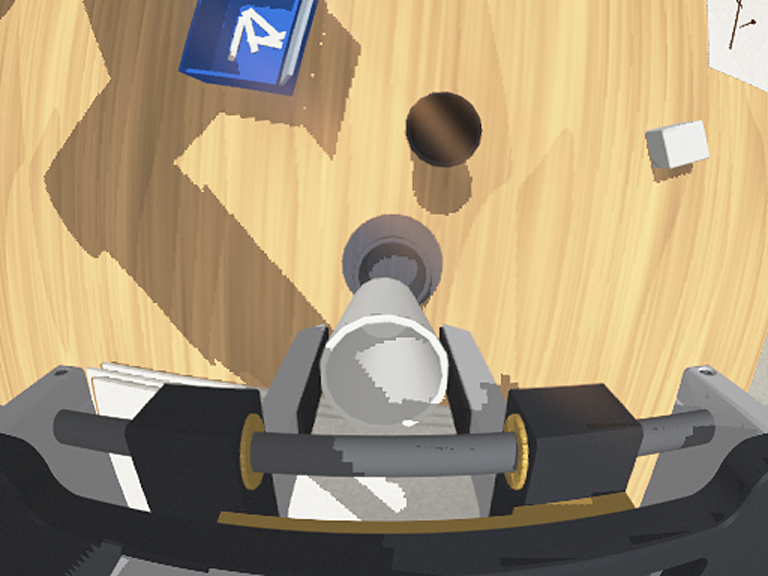

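The clean cup is in the grip, and the open holder socket shows at (392,270). I'll check the holder position with the wrist ray.

```bash
python3 - <<'E'
from h import *
s=cams.snapshot("wrist"); save(s,"w8c",(215,130,305,220),6)
E
python3 go.py 0.5255 -0.407 0.0752
```

```text
t 44.83 pos [ 0.5217 -0.405   0.2   ] yaw 95.14 w 0.0475 F [ 0.3  0.3 -0.3]
units [-0.15  0.22  4.99] rot [-0.19 -0.13 -0.03]
```

View pics/w8c.png

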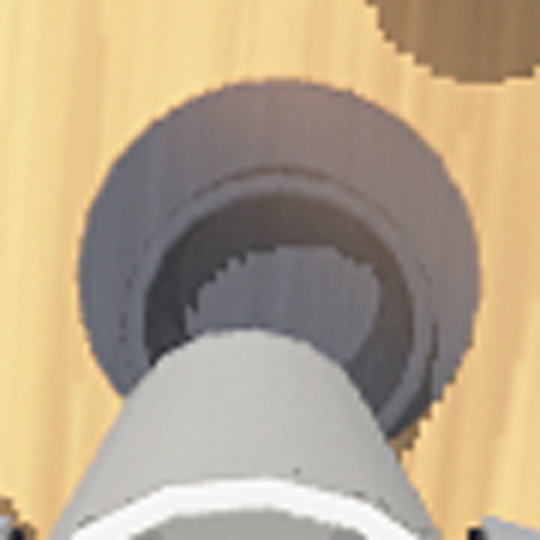

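```bash
python3 - <<'E'
from h import *
s=cams.snapshot("wrist")
print(wray(s,wpix((280.5,274),6,(215,130)),.006),wray(s,wpix((278.5,322),6,(215,130)),.046))
# disc-edge check: left,right,top points
for c in((80,274),(481,274),(280,78)): print(wray(s,wpix(c,6,(215,130)),.006))
E
```

```text
[ 0.52578823 -0.40674412  0.006     ] [ 0.52534614 -0.40736979  0.046     ]
[ 0.4844969  -0.41049638  0.006     ]
[ 0.56709681 -0.40284523  0.006     ]
[ 0.52196426 -0.36642191  0.006     ]
```

```bash
python3 -m inch '[{"grip":0,"dx":-0.1,"dy":0.2,"dz":0.5,"rx":-0.19,"ry":-0.12,"rz":0},{"grip":0,"dx":0,"dy":0,"dz":0.7,"rx":0,"ry":0,"rz":0},{"grip":0,"dx":0,"dy":0,"dz":0.7,"rx":0,"ry":0,"rz":0},{"grip":0,"dx":0,"dy":0,"dz":0.6,"rx":0,"ry":0,"rz":0},{"grip":0,"dx":0,"dy":0,"dz":0,"rx":0,"ry":0,"rz":0}]'; python3 go.py 0.5255 -0.407 0.0752
```

```text
time: 45.5
tool_pos: [0.528, -0.4032, 0.1348]
ee_rot: [3.141, -0.001, 1.665]
wrist_force: [-0.1, 0.4, 0.2]
width: 0.0476
t 45.5 pos [ 0.528  -0.4032  0.1348] yaw 95.42 w 0.0476 F [-0.1  0.4  0.2]
units [-0.14 -0.11  2.38] rot [ 0.01 -0.01  0.02]
```

```bash
python3 -m inch '[{"grip":0,"dx":-0.13,"dy":-0.1,"dz":0.2,"rx":0,"ry":0,"rz":0},{"grip":0,"dx":0,"dy":0,"dz":0,"rx":0,"ry":0,"rz":0},{"grip":0,"dx":0,"dy":0,"dz":0,"rx":0,"ry":0,"rz":0}]'; python3 go.py 0.5255 -0.407 0.0752
```

```text
time: 45.88
tool_pos: [0.5261, -0.4077, 0.1308]
ee_rot: [3.139, 0.0, 1.665]
wrist_force: [0.0, 0.5, -0.9]
width: 0.0477
t 45.88 pos [ 0.5261 -0.4077  0.1308] yaw 95.41 w 0.0477 F [ 0.   0.5 -0.9]
units [ 0.03 -0.03  2.22] rot [0.03 0.01 0.02]
```

```bash
python3 -m inch '[{"grip":0,"dx":0.03,"dy":0,"dz":0.4,"rx":0.03,"ry":0,"rz":0},{"grip":0,"dx":0,"dy":0,"dz":0.4,"rx":0,"ry":0,"rz":0},{"grip":0,"dx":0,"dy":0,"dz":0.4,"rx":0,"ry":0,"rz":0},{"grip":0,"dx":0,"dy":0,"dz":0,"rx":0,"ry":0,"rz":0}]'; python3 go.py 0.5255 -0.407 0.0752
```

```text
time: 46.38
tool_pos: [0.526, -0.4069, 0.0986]
ee_rot: [-3.141, 0.0, 1.665]
wrist_force: [-0.3, 0.7, -1.0]
width: 0.0474
t 46.38 pos [ 0.526  -0.4069  0.0986] yaw 95.4 w 0.0474 F [-0.3  0.7 -1. ]
units [-0.   -0.02  0.94] rot [-0.01  0.    0.02]
```

```bash
python3 -m inch '[{"grip":0,"dx":0,"dy":0,"dz":0.4,"rx":0,"ry":0,"rz":0},{"grip":0,"dx":0,"dy":0,"dz":0.3,"rx":0,"ry":0,"rz":0},{"grip":0,"dx":0,"dy":0,"dz":0,"rx":0,"ry":0,"rz":0}]'; python3 -m inch '[{"grip":0,"dx":0,"dy":0,"dz":0.15,"rx":0,"ry":0,"rz":0}]';  python3 go.py 0.5255 -0.407 0.0752
```

```text
time: 46.75
tool_pos: [0.526, -0.4068, 0.0798]
ee_rot: [-3.141, 0.0, 1.665]
wrist_force: [0.6, -0.1, -0.9]
width: 0.0476
time: 46.88
tool_pos: [0.5263, -0.4071, 0.0765]
ee_rot: [3.141, 0.001, 1.665]
wrist_force: [0.2, -0.0, -0.4]
width: 0.0476
t 46.88 pos [ 0.5263 -0.4071  0.0765] yaw 95.4 w 0.0476 F [ 0.2 -0.  -0.4]
units [ 0.01 -0.03  0.05] rot [0.   0.01 0.02]
```

```bash
python3 -m inch '[{"grip":0,"dx":0,"dy":0,"dz":0.1,"rx":0,"ry":0,"rz":0}]'; python3 -m inch '[{"grip":0,"dx":0,"dy":0,"dz":0.1,"rx":0,"ry":0,"rz":0}]';  python3 go.py 0.5255 -0.407 0.0752
```

```text
time: 47.0
tool_pos: [0.5262, -0.4074, 0.0752]
ee_rot: [3.141, 0.002, 1.665]
wrist_force: [-3.3, 0.8, 7.9]
width: 0.0477
time: 47.12
tool_pos: [0.5263, -0.4077, 0.0753]
ee_rot: [3.141, 0.004, 1.665]
wrist_force: [-3.0, 1.9, 8.9]
width: 0.0476
t 47.12 pos [ 0.5263 -0.4077  0.0753] yaw 95.4 w 0.0476 F [-3.   1.9  8.9]
units [ 0.03 -0.03  0.  ] rot [0.01 0.04 0.02]
```

Contact exactly at the predicted seating height (.0752). Release and rise.

```bash
python3 -m inch '[{"grip":0,"dx":0,"dy":0,"dz":0,"rx":0,"ry":0,"rz":0},{"grip":0.6,"dx":0,"dy":0,"dz":0,"rx":0,"ry":0,"rz":0},{"grip":0.8,"dx":0,"dy":0,"dz":0,"rx":0,"ry":0,"rz":0},{"grip":1,"dx":0,"dy":0,"dz":0,"rx":0,"ry":0,"rz":0},{"grip":1,"dx":0,"dy":0,"dz":0,"rx":0,"ry":0,"rz":0},{"grip":1,"dx":0,"dy":0,"dz":-0.4,"rx":0,"ry":0,"rz":0},{"grip":1,"dx":0,"dy":0,"dz":-1,"rx":0,"ry":0,"rz":0},{"grip":1,"dx":0,"dy":0,"dz":-1,"rx":0,"ry":0,"rz":0},{"grip":1,"dx":0,"dy":0,"dz":-1,"rx":0,"ry":0,"rz":0},{"grip":1,"dx":0,"dy":0,"dz":-1,"rx":0,"ry":0,"rz":0},{"grip":1,"dx":0,"dy":0,"dz":-1,"rx":0,"ry":0,"rz":0},{"grip":1,"dx":0,"dy":0,"dz":-1,"rx":0,"ry":0,"rz":0}]'; python3 go.py 0.4065 0.200 0.25; python3 - <<'E'
from h import *
s=cams.snapshot("wrist"); save(s,"w9",k=1.5); save(s,"w9c",(190,110,320,215),5)
E
```

```text
time: 48.62
tool_pos: [0.5257, -0.4067, 0.2416]
ee_rot: [3.141, 0.003, 1.665]
wrist_force: [-0.1, 0.0, -0.5]
width: 0.0937
t 48.62 pos [ 0.5257 -0.4067  0.2416] yaw 95.4 w 0.0937 F [-0.1  0.  -0.5]
units [24.61 -2.46 -0.41] rot [0.   0.03 0.02]
```

View pics/w9c.png

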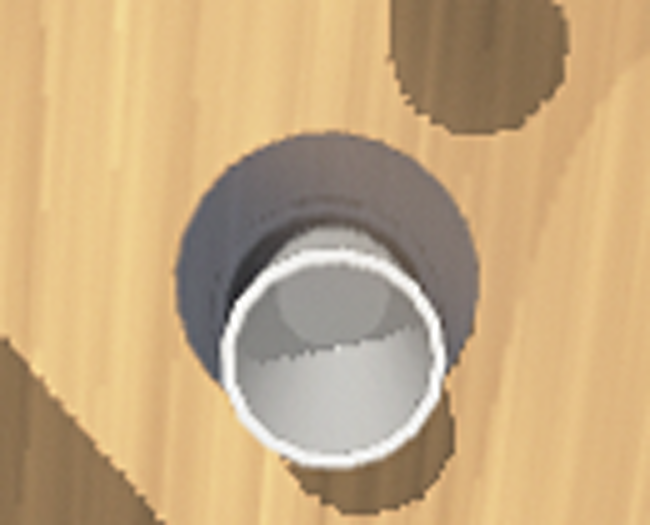

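The white cup is seated and centred in the holder (rim at (333,358) in the crop). Back to the green bottle on the mat.

```bash
python3 -m inch '[{"grip":1,"dx":1,"dy":-0.1,"dz":-0.1,"rx":0,"ry":0,"rz":0},{"grip":1,"dx":1,"dy":-0.1,"dz":-0.1,"rx":0,"ry":0,"rz":0},{"grip":1,"dx":1,"dy":-0.1,"dz":-0.1,"rx":0,"ry":0,"rz":0},{"grip":1,"dx":1,"dy":-0.1,"dz":0,"rx":0,"ry":0,"rz":0},{"grip":1,"dx":1,"dy":-0.1,"dz":0,"rx":0,"ry":0,"rz":0},{"grip":1,"dx":1,"dy":-0.1,"dz":0,"rx":-0.1,"ry":0,"rz":0},{"grip":1,"dx":1,"dy":-0.1,"dz":0,"rx":0,"ry":0,"rz":0},{"grip":1,"dx":1,"dy":-0.1,"dz":0,"rx":0,"ry":0,"rz":0},{"grip":1,"dx":1,"dy":-0.1,"dz":0,"rx":-0.1,"ry":0,"rz":0.1},{"grip":1,"dx":1,"dy":-0.1,"dz":0,"rx":0,"ry":0,"rz":0},{"grip":1,"dx":1,"dy":-0.1,"dz":0,"rx":0,"ry":0,"rz":0},{"grip":1,"dx":1,"dy":-0.1,"dz":0,"rx":0,"ry":0,"rz":0}]'; python3 go.py 0.4065 0.2005 0.25
```

```text
time: 50.18
tool_pos: [0.4673, -0.1025, 0.2528]
ee_rot: [3.111, 0.013, 1.653]
wrist_force: [-0.0, 0.4, 0.1]
width: 0.0942
t 50.17 pos [ 0.4673 -0.1025  0.2528] yaw 94.69 w 0.0942 F [-0.   0.4  0.1]
units [12.28 -1.43 -0.1 ] rot [ 0.35  0.15 -0.12]
```

```bash
python3 -m inch '[{"grip":1,"dx":1,"dy":-0.1,"dz":0,"rx":0.1,"ry":0.05,"rz":-0.05},{"grip":1,"dx":1,"dy":-0.1,"dz":0,"rx":0.1,"ry":0.05,"rz":-0.05},{"grip":1,"dx":1,"dy":-0.1,"dz":0,"rx":0,"ry":0,"rz":0},{"grip":1,"dx":1,"dy":-0.1,"dz":0,"rx":0,"ry":0,"rz":0},{"grip":1,"dx":1,"dy":-0.1,"dz":0,"rx":0,"ry":0,"rz":0},{"grip":1,"dx":1,"dy":-0.1,"dz":0,"rx":0,"ry":0,"rz":0},{"grip":1,"dx":1,"dy":-0.1,"dz":0,"rx":0,"ry":0,"rz":0},{"grip":1,"dx":1,"dy":-0.1,"dz":0,"rx":0,"ry":0,"rz":0},{"grip":1,"dx":1,"dy":-0.1,"dz":0,"rx":0,"ry":0,"rz":0},{"grip":1,"dx":1,"dy":-0.1,"dz":0,"rx":0,"ry":0,"rz":0},{"grip":1,"dx":1,"dy":0,"dz":0,"rx":0,"ry":0,"rz":0},{"grip":1,"dx":0.5,"dy":0,"dz":0,"rx":0,"ry":0,"rz":0}]'; python3 go.py 0.4065 0.2005 0.25
```

```text
time: 51.68
tool_pos: [0.4102, 0.1952, 0.2518]
ee_rot: [3.123, 0.005, 1.664]
wrist_force: [0.5, 0.3, -0.1]
width: 0.094
t 51.67 pos [0.4102 0.1952 0.2518] yaw 95.35 w 0.094 F [ 0.5  0.3 -0.1]
units [ 0.23 -0.13  0.07] rot [0.21 0.06 0.01]
```

```bash
python3 -m inch '[{"grip":1,"dx":0.15,"dy":-0.1,"dz":0,"rx":0.2,"ry":0.05,"rz":0},{"grip":1,"dx":0,"dy":0,"dz":0,"rx":0,"ry":0,"rz":0}]'; python3 go.py 0.4065 0.2005 0.129; python3 - <<'E'
from h import *
s=cams.snapshot("wrist"); save(s,"w10c",(190,60,320,215),3.8)
E
```

```text
time: 51.92
tool_pos: [0.407, 0.1988, 0.2517]
ee_rot: [3.142, 0.001, 1.665]
wrist_force: [-0.4, -0.2, 0.4]
width: 0.0941
t 51.92 pos [0.407  0.1988 0.2517] yaw 95.41 w 0.0941 F [-0.4 -0.2  0.4]
units [ 0.07 -0.01  4.91] rot [0.   0.01 0.02]
```

View pics/w10c.png

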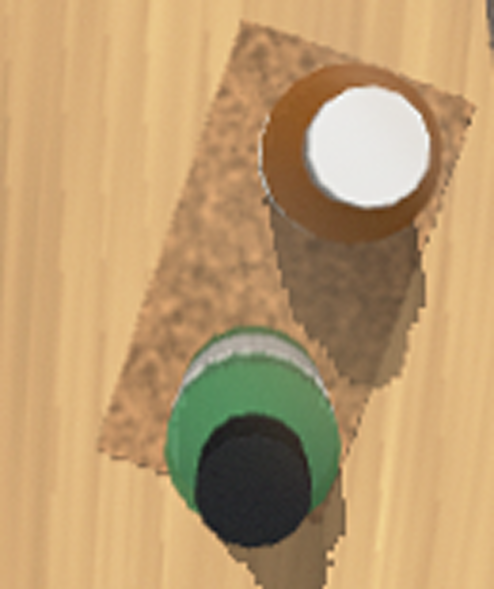

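Both bottles are still upright on the mat. Descending on the green cap.

```bash
python3 -m inch '[{"grip":1,"dx":0.05,"dy":0,"dz":0.8,"rx":0,"ry":0,"rz":0},{"grip":1,"dx":0,"dy":0,"dz":1,"rx":0,"ry":0,"rz":0},{"grip":1,"dx":0,"dy":0,"dz":1,"rx":0,"ry":0,"rz":0},{"grip":1,"dx":0,"dy":0,"dz":0.8,"rx":0,"ry":0,"rz":0},{"grip":1,"dx":0,"dy":0,"dz":0.6,"rx":0,"ry":0,"rz":0},{"grip":1,"dx":0,"dy":0,"dz":0,"rx":0,"ry":0,"rz":0}]'; python3 go.py 0.4065 0.2005 0.127
```

```text
time: 52.72
tool_pos: [0.4091, 0.1957, 0.1447]
ee_rot: [3.138, 0.002, 1.657]
wrist_force: [0.5, 0.5, -0.5]
width: 0.0941
t 52.73 pos [0.4091 0.1957 0.1447] yaw 94.94 w 0.0941 F [ 0.5  0.5 -0.5]
units [ 0.2  -0.09  0.71] rot [ 0.04  0.02 -0.07]
```

```bash
python3 -m inch '[{"grip":1,"dx":0.18,"dy":-0.08,"dz":0.4,"rx":0,"ry":0,"rz":-0.05},{"grip":1,"dx":0,"dy":0,"dz":0.25,"rx":0,"ry":0,"rz":0},{"grip":1,"dx":0,"dy":0,"dz":0,"rx":0,"ry":0,"rz":0}]'; python3 go.py 0.4065 0.2005 0.127
```

```text
time: 53.1
tool_pos: [0.4078, 0.2006, 0.1292]
ee_rot: [3.135, 0.001, 1.661]
wrist_force: [0.1, 0.5, -1.2]
width: 0.0936
t 53.1 pos [0.4078 0.2006 0.1292] yaw 95.19 w 0.0936 F [ 0.1  0.5 -1.2]
units [ 0.   -0.05  0.09] rot [ 0.08  0.01 -0.02]
```

```bash
python3 -m inch '[{"grip":0.5,"dx":0,"dy":-0.05,"dz":0.08,"rx":0.06,"ry":0,"rz":0},{"grip":0.35,"dx":0,"dy":0,"dz":0,"rx":0,"ry":0,"rz":0},{"grip":0,"dx":0,"dy":0,"dz":0,"rx":0,"ry":0,"rz":0},{"grip":0,"dx":0,"dy":0,"dz":0,"rx":0,"ry":0,"rz":0},{"grip":0,"dx":0,"dy":0,"dz":0,"rx":0,"ry":0,"rz":0},{"grip":0,"dx":0,"dy":0,"dz":0,"rx":0,"ry":0,"rz":0},{"grip":0,"dx":0,"dy":0,"dz":0,"rx":0,"ry":0,"rz":0},{"grip":0,"dx":0,"dy":0,"dz":0,"rx":0,"ry":0,"rz":0}]'; python3 go.py 0.4065 0.2005 0.127
```

```text
time: 54.1
tool_pos: [0.4073, 0.2008, 0.1283]
ee_rot: [3.138, 0.001, 1.662]
wrist_force: [0.0, 0.6, -0.7]
width: 0.0298
t 54.1 pos [0.4073 0.2008 0.1283] yaw 95.2 w 0.0298 F [ 0.   0.6 -0.7]
units [-0.01 -0.03  0.05] rot [ 0.04  0.01 -0.02]
```

```bash
python3 -m inch '[{"grip":0,"dx":0,"dy":0,"dz":-0.4,"rx":0,"ry":0,"rz":0},{"grip":0,"dx":0,"dy":0,"dz":-0.6,"rx":0,"ry":0,"rz":0},{"grip":0,"dx":0,"dy":0,"dz":-0.8,"rx":0,"ry":0,"rz":0},{"grip":0,"dx":0,"dy":0,"dz":-0.8,"rx":0,"ry":0,"rz":0},{"grip":0,"dx":0,"dy":0,"dz":-0.8,"rx":0,"ry":0,"rz":0},{"grip":0,"dx":0,"dy":0,"dz":-0.5,"rx":0,"ry":0,"rz":0}]'; python3 go.py 0.595 -0.0397 0.22
```

```text
time: 54.85
tool_pos: [0.4064, 0.2006, 0.2315]
ee_rot: [3.139, 0.001, 1.662]
wrist_force: [0.4, -0.3, -2.0]
width: 0.0296
t 54.85 pos [0.4064 0.2006 0.2315] yaw 95.2 w 0.0296 F [ 0.4 -0.3 -2. ]
units [-10.26   6.64   0.49] rot [ 0.03  0.01 -0.02]
```

```bash
python3 -m inch '[{"grip":0,"dx":-0.5,"dy":0.3,"dz":0,"rx":0,"ry":0,"rz":0},{"grip":0,"dx":-0.8,"dy":0.5,"dz":0,"rx":0,"ry":0,"rz":0},{"grip":0,"dx":-1,"dy":0.6,"dz":0,"rx":0,"ry":0,"rz":0},{"grip":0,"dx":-1,"dy":0.6,"dz":0,"rx":0.05,"ry":0,"rz":0},{"grip":0,"dx":-1,"dy":0.6,"dz":0,"rx":0.05,"ry":0,"rz":0},{"grip":0,"dx":-1,"dy":0.6,"dz":0,"rx":0.05,"ry":0,"rz":0},{"grip":0,"dx":-1,"dy":0.7,"dz":0,"rx":0,"ry":0,"rz":0},{"grip":0,"dx":-1,"dy":0.7,"dz":0,"rx":0,"ry":0,"rz":0},{"grip":0,"dx":-1,"dy":0.7,"dz":0,"rx":0,"ry":0,"rz":0},{"grip":0,"dx":-0.7,"dy":0.5,"dz":0,"rx":0,"ry":0,"rz":0},{"grip":0,"dx":-0.4,"dy":0.2,"dz":0,"rx":0,"ry":0,"rz":0},{"grip":0,"dx":0,"dy":0,"dz":0,"rx":0,"ry":0,"rz":0}]'; python3 go.py 0.595 -0.0397 0.22
```

```text
time: 56.35
tool_pos: [0.5815, -0.0361, 0.2215]
ee_rot: [-3.116, 0.001, 1.658]
wrist_force: [0.3, 1.0, -2.0]
width: 0.0298
t 56.35 pos [ 0.5815 -0.0361  0.2215] yaw 94.99 w 0.0298 F [ 0.3  1.  -2. ]
units [-0.19  0.52  0.05] rot [-0.3   0.01 -0.06]
```

```bash
python3 -m inch '[{"grip":0,"dx":-0.15,"dy":0.3,"dz":0,"rx":-0.3,"ry":0,"rz":-0.05},{"grip":0,"dx":0,"dy":0.2,"dz":0.3,"rx":0,"ry":0,"rz":0},{"grip":0,"dx":0,"dy":0,"dz":0.7,"rx":0,"ry":0,"rz":0},{"grip":0,"dx":0,"dy":0,"dz":0,"rx":0,"ry":0,"rz":0}]'; python3 go.py 0.595 -0.0397 0.1303
```

```text
time: 56.85
tool_pos: [0.5939, -0.0365, 0.1946]
ee_rot: [3.14, 0.0, 1.666]
wrist_force: [0.5, -0.4, -1.4]
width: 0.0292
t 56.85 pos [ 0.5939 -0.0365  0.1946] yaw 95.43 w 0.0292 F [ 0.5 -0.4 -1.4]
units [-0.13  0.03  2.57] rot [0.02 0.   0.03]
```

```bash
python3 -m inch '[{"grip":0,"dx":-0.15,"dy":0.03,"dz":0.5,"rx":0,"ry":0,"rz":0},{"grip":0,"dx":-0.05,"dy":0,"dz":0.7,"rx":0,"ry":0,"rz":0},{"grip":0,"dx":0,"dy":0,"dz":0.6,"rx":0,"ry":0,"rz":0},{"grip":0,"dx":0,"dy":0,"dz":0,"rx":0,"ry":0,"rz":0}]'; python3 go.py 0.595 -0.0397 0.1303
```

```text
time: 57.35
tool_pos: [0.5944, -0.0414, 0.1452]
ee_rot: [-3.141, -0.0, 1.666]
wrist_force: [0.3, -0.5, -2.0]
width: 0.0293
t 57.35 pos [ 0.5944 -0.0414  0.1452] yaw 95.45 w 0.0293 F [ 0.3 -0.5 -2. ]
units [0.07 0.03 0.59] rot [-0.01 -0.    0.03]
```

```bash
python3 -m inch '[{"grip":0,"dx":0.06,"dy":0.02,"dz":0.3,"rx":0,"ry":0,"rz":0},{"grip":0,"dx":0,"dy":0,"dz":0.15,"rx":0,"ry":0,"rz":0},{"grip":0,"dx":0,"dy":0,"dz":0,"rx":0,"ry":0,"rz":0}]';python3 -m inch '[{"grip":0,"dx":0,"dy":0,"dz":0.1,"rx":0,"ry":0,"rz":0}]'; python3 go.py 0.595 -0.0397 0.1303
```

```text
time: 57.72
tool_pos: [0.5954, -0.0398, 0.134]
ee_rot: [3.141, -0.0, 1.666]
wrist_force: [0.0, 0.2, -1.3]
width: 0.0295
time: 57.85
tool_pos: [0.5958, -0.0398, 0.1321]
ee_rot: [3.139, 0.0, 1.666]
wrist_force: [-0.7, 0.1, -2.1]
width: 0.0292
t 57.85 pos [ 0.5958 -0.0398  0.1321] yaw 95.46 w 0.0292 F [-0.7  0.1 -2.1]
units [ 0.01 -0.03  0.07] rot [0.02 0.   0.03]
```

```bash
python3 -m inch '[{"grip":0,"dx":0,"dy":0,"dz":0.1,"rx":0,"ry":0,"rz":0}]';python3 -m inch '[{"grip":0,"dx":0,"dy":0,"dz":0.1,"rx":0,"ry":0,"rz":0}]'; python3 go.py 0.595 -0.0397 0.1303
```

```text
time: 57.98
tool_pos: [0.5961, -0.0398, 0.1303]
ee_rot: [3.138, 0.0, 1.666]
wrist_force: [-2.2, 0.8, 6.2]
width: 0.0298
time: 58.1
tool_pos: [0.5961, -0.0398, 0.1303]
ee_rot: [3.137, 0.001, 1.666]
wrist_force: [-4.3, 0.9, 11.8]
width: 0.0294
t 58.1 pos [ 0.5961 -0.0398  0.1303] yaw 95.46 w 0.0294 F [-4.3  0.9 11.8]
units [ 0.01 -0.04 -0.  ] rot [0.05 0.01 0.03]
```

Contact on the caddy floor at the predicted height. Release, rise and go for the amber bottle.

```bash
python3 -m inch '[{"grip":0,"dx":0,"dy":0,"dz":0,"rx":0,"ry":0,"rz":0},{"grip":0.4,"dx":0,"dy":0,"dz":0,"rx":0,"ry":0,"rz":0},{"grip":0.7,"dx":0,"dy":0,"dz":0,"rx":0,"ry":0,"rz":0},{"grip":1,"dx":0,"dy":0,"dz":0,"rx":0,"ry":0,"rz":0},{"grip":1,"dx":0,"dy":0,"dz":0,"rx":0,"ry":0,"rz":0},{"grip":1,"dx":0,"dy":0,"dz":-0.5,"rx":0,"ry":0,"rz":0},{"grip":1,"dx":0,"dy":0,"dz":-1,"rx":0,"ry":0,"rz":0},{"grip":1,"dx":0,"dy":0,"dz":-1,"rx":0,"ry":0,"rz":0},{"grip":1,"dx":0,"dy":0,"dz":-1,"rx":0,"ry":0,"rz":0},{"grip":1,"dx":0,"dy":0,"dz":-1,"rx":0,"ry":0,"rz":0}]'; python3 go.py 0.4275 0.2882 0.25; python3 - <<'E'
from h import *
s=cams.snapshot("wrist"); save(s,"w11c",(130,70,400,250),2.9)
E
```

```text
time: 59.35
tool_pos: [0.5954, -0.0398, 0.2476]
ee_rot: [3.137, 0.001, 1.666]
wrist_force: [-0.2, 0.2, -0.5]
width: 0.0943
t 59.35 pos [ 0.5954 -0.0398  0.2476] yaw 95.46 w 0.0943 F [-0.2  0.2 -0.5]
units [13.7  -5.44 -0.13] rot [0.05 0.01 0.03]
```

View pics/w11c.png

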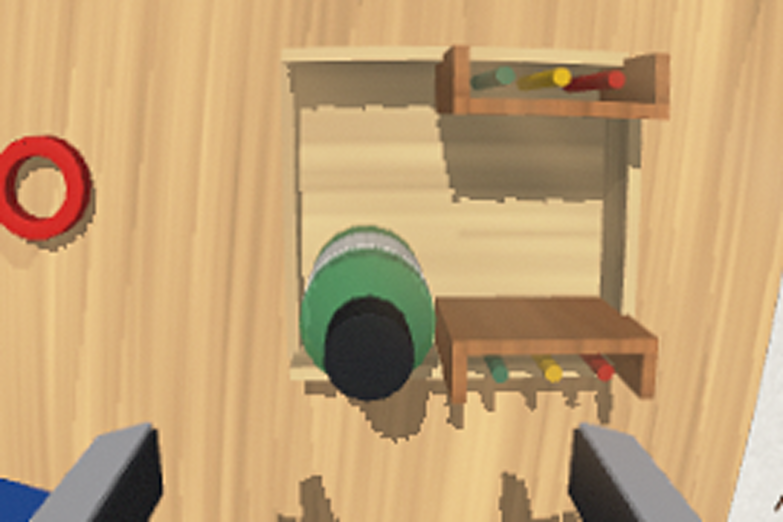

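The green bottle is back with the same caddy-relative look as before (cap at (369,350)). Next the amber.

```bash
python3 -m inch '[{"grip":1,"dx":1,"dy":-0.4,"dz":0,"rx":0,"ry":0,"rz":0},{"grip":1,"dx":1,"dy":-0.4,"dz":0,"rx":0,"ry":0,"rz":0},{"grip":1,"dx":1,"dy":-0.4,"dz":0,"rx":0,"ry":0,"rz":0},{"grip":1,"dx":1,"dy":-0.4,"dz":0,"rx":0,"ry":0,"rz":0},{"grip":1,"dx":1,"dy":-0.4,"dz":0,"rx":-0.1,"ry":0,"rz":0},{"grip":1,"dx":1,"dy":-0.4,"dz":0,"rx":0,"ry":0,"rz":0},{"grip":1,"dx":1,"dy":-0.4,"dz":0,"rx":0,"ry":0,"rz":0},{"grip":1,"dx":1,"dy":-0.4,"dz":0,"rx":-0.1,"ry":0,"rz":0},{"grip":1,"dx":1,"dy":-0.4,"dz":0,"rx":0,"ry":0,"rz":0},{"grip":1,"dx":1,"dy":-0.4,"dz":0,"rx":0,"ry":0,"rz":0},{"grip":1,"dx":1,"dy":-0.4,"dz":0,"rx":0,"ry":0,"rz":0},{"grip":1,"dx":0.8,"dy":-0.4,"dz":0,"rx":0,"ry":0,"rz":0}]'; python3 go.py 0.4275 0.2882 0.25
```

```text
time: 60.9
tool_pos: [0.4467, 0.2496, 0.2531]
ee_rot: [3.1, 0.003, 1.662]
wrist_force: [0.3, 0.2, 0.2]
width: 0.0943
t 60.9 pos [0.4467 0.2496 0.2531] yaw 95.24 w 0.0943 F [0.3 0.2 0.2]
units [ 1.61 -0.63  0.09] rot [ 0.47  0.03 -0.01]
```

```bash
python3 -m inch '[{"grip":1,"dx":0.8,"dy":-0.4,"dz":0,"rx":0.4,"ry":0.03,"rz":0},{"grip":1,"dx":0.6,"dy":-0.2,"dz":0,"rx":0.05,"ry":0,"rz":0},{"grip":1,"dx":0,"dy":0,"dz":0,"rx":0,"ry":0,"rz":0}]'; python3 go.py 0.4275 0.2882 0.127
```

```text
time: 61.28
tool_pos: [0.4272, 0.2853, 0.2534]
ee_rot: [3.138, -0.0, 1.665]
wrist_force: [0.6, 0.4, -0.1]
width: 0.0942
t 61.27 pos [0.4272 0.2853 0.2534] yaw 95.39 w 0.0942 F [ 0.6  0.4 -0.1]
units [0.11 0.   5.06] rot [ 0.04 -0.    0.02]
```

```bash
python3 -m inch '[{"grip":1,"dx":0.1,"dy":0,"dz":0.8,"rx":0.04,"ry":0,"rz":0},{"grip":1,"dx":0.05,"dy":0,"dz":1,"rx":0,"ry":0,"rz":0},{"grip":1,"dx":0,"dy":0,"dz":1,"rx":0,"ry":0,"rz":0},{"grip":1,"dx":0,"dy":0,"dz":0.8,"rx":0,"ry":0,"rz":0},{"grip":1,"dx":0,"dy":0,"dz":0.6,"rx":0,"ry":0,"rz":0},{"grip":1,"dx":0,"dy":0,"dz":0,"rx":0,"ry":0,"rz":0}]'; python3 go.py 0.4275 0.2882 0.127
```

```text
time: 62.02
tool_pos: [0.4267, 0.285, 0.1386]
ee_rot: [-3.137, 0.004, 1.66]
wrist_force: [-0.5, 0.5, 1.1]
width: 0.0939
t 62.02 pos [0.4267 0.285  0.1386] yaw 95.11 w 0.0939 F [-0.5  0.5  1.1]
units [0.13 0.05 0.46] rot [-0.05  0.04 -0.04]
```

```bash
python3 -m inch '[{"grip":1,"dx":0.12,"dy":0.03,"dz":0.3,"rx":-0.04,"ry":0.02,"rz":0},{"grip":1,"dx":0,"dy":0,"dz":0.1,"rx":0,"ry":0,"rz":0},{"grip":1,"dx":0,"dy":0,"dz":0,"rx":0,"ry":0,"rz":0}]'; python3 go.py 0.4275 0.2882 0.127
```

```text
time: 62.4
tool_pos: [0.4283, 0.2885, 0.1295]
ee_rot: [3.139, 0.001, 1.66]
wrist_force: [0.2, -0.1, 0.1]
width: 0.094
t 62.4 pos [0.4283 0.2885 0.1295] yaw 95.08 w 0.094 F [ 0.2 -0.1  0.1]
units [-0.01 -0.03  0.1 ] rot [ 0.03  0.01 -0.04]
```

```bash
python3 -m inch '[{"grip":0.5,"dx":0,"dy":-0.03,"dz":0.08,"rx":0.02,"ry":0,"rz":0},{"grip":0.35,"dx":0,"dy":0,"dz":0,"rx":0,"ry":0,"rz":0},{"grip":0,"dx":0,"dy":0,"dz":0,"rx":0,"ry":0,"rz":0},{"grip":0,"dx":0,"dy":0,"dz":0,"rx":0,"ry":0,"rz":0},{"grip":0,"dx":0,"dy":0,"dz":0,"rx":0,"ry":0,"rz":0},{"grip":0,"dx":0,"dy":0,"dz":0,"rx":0,"ry":0,"rz":0},{"grip":0,"dx":0,"dy":0,"dz":0,"rx":0,"ry":0,"rz":0},{"grip":0,"dx":0,"dy":0,"dz":0,"rx":0,"ry":0,"rz":0}]'; python3 go.py 0.4275 0.2882 0.127
```

```text
time: 63.4
tool_pos: [0.4281, 0.2889, 0.1288]
ee_rot: [3.139, -0.001, 1.66]
wrist_force: [0.1, -0.5, -0.1]
width: 0.0296
t 63.4 pos [0.4281 0.2889 0.1288] yaw 95.1 w 0.0296 F [ 0.1 -0.5 -0.1]
units [-0.03 -0.03  0.07] rot [ 0.03 -0.01 -0.04]
```

```bash
python3 -m inch '[{"grip":0,"dx":0,"dy":0,"dz":-0.4,"rx":0,"ry":0,"rz":0},{"grip":0,"dx":0,"dy":0,"dz":-0.6,"rx":0,"ry":0,"rz":0},{"grip":0,"dx":0,"dy":0,"dz":-0.8,"rx":0,"ry":0,"rz":0},{"grip":0,"dx":0,"dy":0,"dz":-0.8,"rx":0,"ry":0,"rz":0},{"grip":0,"dx":0,"dy":0,"dz":-0.8,"rx":0,"ry":0,"rz":0},{"grip":0,"dx":0,"dy":0,"dz":-0.5,"rx":0,"ry":0,"rz":0}]'; python3 go.py 0.5885 0.028 0.22
```

```text
time: 64.15
tool_pos: [0.4268, 0.2883, 0.2303]
ee_rot: [-3.141, 0.001, 1.66]
wrist_force: [-0.7, 0.7, -1.8]
width: 0.0295
t 64.15 pos [0.4268 0.2883 0.2303] yaw 95.1 w 0.0295 F [-0.7  0.7 -1.8]
units [-10.94   5.52   0.42] rot [-0.01  0.01 -0.04]
```

```bash
python3 -m inch '[{"grip":0,"dx":-0.5,"dy":0.3,"dz":0,"rx":0,"ry":0,"rz":0},{"grip":0,"dx":-0.8,"dy":0.5,"dz":0,"rx":0,"ry":0,"rz":0},{"grip":0,"dx":-1,"dy":0.5,"dz":0,"rx":0,"ry":0,"rz":0},{"grip":0,"dx":-1,"dy":0.5,"dz":0,"rx":0,"ry":0,"rz":0},{"grip":0,"dx":-1,"dy":0.5,"dz":0,"rx":0.05,"ry":0,"rz":0},{"grip":0,"dx":-1,"dy":0.5,"dz":0,"rx":0,"ry":0,"rz":0},{"grip":0,"dx":-1,"dy":0.5,"dz":0,"rx":0.05,"ry":0,"rz":0},{"grip":0,"dx":-1,"dy":0.5,"dz":0,"rx":0,"ry":0,"rz":0},{"grip":0,"dx":-1,"dy":0.5,"dz":0,"rx":0,"ry":0,"rz":0},{"grip":0,"dx":-0.8,"dy":0.5,"dz":0,"rx":0,"ry":0,"rz":0},{"grip":0,"dx":-0.5,"dy":0.3,"dz":0,"rx":0,"ry":0,"rz":0},{"grip":0,"dx":0,"dy":0,"dz":0,"rx":0,"ry":0,"rz":0}]'; python3 go.py 0.5885 0.028 0.22
```

```text
time: 65.65
tool_pos: [0.5795, 0.0432, 0.2203]
ee_rot: [-3.117, 0.005, 1.655]
wrist_force: [0.5, -0.1, -3.2]
width: 0.0296
t 65.65 pos [0.5795 0.0432 0.2203] yaw 94.84 w 0.0296 F [ 0.5 -0.1 -3.2]
units [-0.64  0.31  0.01] rot [-0.29  0.06 -0.09]
```

```bash
python3 -m inch '[{"grip":0,"dx":-0.4,"dy":0.2,"dz":0,"rx":-0.28,"ry":0.05,"rz":-0.08},{"grip":0,"dx":-0.25,"dy":0.1,"dz":0.3,"rx":0,"ry":0,"rz":0},{"grip":0,"dx":0,"dy":0,"dz":0.6,"rx":0,"ry":0,"rz":0},{"grip":0,"dx":0,"dy":0,"dz":0,"rx":0,"ry":0,"rz":0}]'; python3 go.py 0.5885 0.028 0.1308
```

```text
time: 66.15
tool_pos: [0.5877, 0.0286, 0.1958]
ee_rot: [-3.141, -0.001, 1.665]
wrist_force: [0.0, 0.1, -2.2]
width: 0.0297
t 66.15 pos [0.5877 0.0286 0.1958] yaw 95.42 w 0.0297 F [ 0.   0.1 -2.2]
units [-0.03  0.03  2.6 ] rot [-0.01 -0.01  0.02]
```

```bash
python3 -m inch '[{"grip":0,"dx":0,"dy":0.03,"dz":0.5,"rx":0,"ry":0,"rz":0},{"grip":0,"dx":0,"dy":0,"dz":0.7,"rx":0,"ry":0,"rz":0},{"grip":0,"dx":0,"dy":0,"dz":0.6,"rx":0,"ry":0,"rz":0},{"grip":0,"dx":0,"dy":0,"dz":0,"rx":0,"ry":0,"rz":0}]'; python3 go.py 0.5885 0.028 0.1308
```

```text
time: 66.65
tool_pos: [0.5875, 0.0297, 0.1464]
ee_rot: [-3.139, -0.001, 1.667]
wrist_force: [-0.5, -0.1, -2.6]
width: 0.0296
t 66.65 pos [0.5875 0.0297 0.1464] yaw 95.49 w 0.0296 F [-0.5 -0.1 -2.6]
units [-0.07  0.03  0.62] rot [-0.03 -0.01  0.04]
```

```bash
python3 -m inch '[{"grip":0,"dx":-0.06,"dy":0.02,"dz":0.3,"rx":0,"ry":0,"rz":0},{"grip":0,"dx":0,"dy":0,"dz":0.2,"rx":0,"ry":0,"rz":0},{"grip":0,"dx":0,"dy":0,"dz":0,"rx":0,"ry":0,"rz":0}]';python3 -m inch '[{"grip":0,"dx":0,"dy":0,"dz":0.1,"rx":0,"ry":0,"rz":0}]';python3 -m inch '[{"grip":0,"dx":0,"dy":0,"dz":0.1,"rx":0,"ry":0,"rz":0}]'; python3 go.py 0.5885 0.028 0.1308
```

```text
time: 67.03
tool_pos: [0.5888, 0.0281, 0.1338]
ee_rot: [-3.14, -0.001, 1.667]
wrist_force: [0.6, -0.3, -2.8]
width: 0.0296
time: 67.15
tool_pos: [0.5892, 0.028, 0.1319]
ee_rot: [3.141, -0.001, 1.667]
wrist_force: [0.7, -0.5, -3.0]
width: 0.0294
time: 67.28
tool_pos: [0.5894, 0.028, 0.1308]
ee_rot: [3.14, -0.001, 1.667]
wrist_force: [-3.4, -0.7, 6.9]
width: 0.0296
t 67.28 pos [0.5894 0.028  0.1308] yaw 95.49 w 0.0296 F [-3.4 -0.7  6.9]
units [ 0.   -0.04  0.  ] rot [ 0.01 -0.01  0.04]
```

```bash
python3 -m inch '[{"grip":0,"dx":0,"dy":0,"dz":0,"rx":0,"ry":0,"rz":0},{"grip":0.4,"dx":0,"dy":0,"dz":0,"rx":0,"ry":0,"rz":0},{"grip":0.7,"dx":0,"dy":0,"dz":0,"rx":0,"ry":0,"rz":0},{"grip":1,"dx":0,"dy":0,"dz":0,"rx":0,"ry":0,"rz":0},{"grip":1,"dx":0,"dy":0,"dz":0,"rx":0,"ry":0,"rz":0},{"grip":1,"dx":0,"dy":0,"dz":-0.5,"rx":0,"ry":0,"rz":0},{"grip":1,"dx":0,"dy":0,"dz":-1,"rx":0,"ry":0,"rz":0},{"grip":1,"dx":0,"dy":0,"dz":-1,"rx":0,"ry":0,"rz":0},{"grip":1,"dx":0,"dy":0,"dz":-1,"rx":0,"ry":0,"rz":0},{"grip":1,"dx":0,"dy":0,"dz":-1,"rx":0,"ry":0,"rz":0},{"grip":1,"dx":0,"dy":0,"dz":-1,"rx":0,"ry":0,"rz":0}]'; python3 -m inch '[{"grip":1,"dx":0,"dy":-1,"dz":0,"rx":0,"ry":0,"rz":0},{"grip":1,"dx":0,"dy":-1,"dz":0,"rx":0,"ry":0,"rz":0},{"grip":1,"dx":0,"dy":-1,"dz":0,"rx":0,"ry":0,"rz":0},{"grip":1,"dx":0,"dy":-1,"dz":0,"rx":0,"ry":0,"rz":0},{"grip":1,"dx":0,"dy":-1,"dz":0,"rx":0,"ry":0,"rz":0},{"grip":1,"dx":0,"dy":-1,"dz":0,"rx":0,"ry":0,"rz":0},{"grip":1,"dx":0,"dy":-1,"dz":0,"rx":0,"ry":0,"rz":0},{"grip":1,"dx":0,"dy":-1,"dz":0,"rx":0,"ry":0,"rz":0},{"grip":1,"dx":0,"dy":-1,"dz":0,"rx":0,"ry":0,"rz":0},{"grip":1,"dx":0,"dy":-0.5,"dz":0,"rx":0,"ry":0,"rz":0},{"grip":1,"dx":0,"dy":0,"dz":0,"rx":0,"ry":0,"rz":0}]'; python3 - <<'E'
from h import *
for n in("top","scene"):
    s=cams.snapshot(n); save(s,n+"_end",k=1.5)
    if n=="top": save(s,"top_caddy_end",(215,95,315,195),6)
    else: save(s,"sc_caddy_end",(185,150,285,250),6); save(s,"sc_hold_end",(110,110,190,180),7)
E
```

```text
time: 68.65
tool_pos: [0.5895, 0.0279, 0.2765]
ee_rot: [3.136, -0.0, 1.667]
wrist_force: [0.9, 0.6, 0.3]
width: 0.0942
time: 70.03
tool_pos: [0.3483, 0.0044, 0.2885]
ee_rot: [3.11, 0.005, 1.667]
wrist_force: [0.4, 0.6, 0.3]
width: 0.0941
```

View pics/scene_end.png

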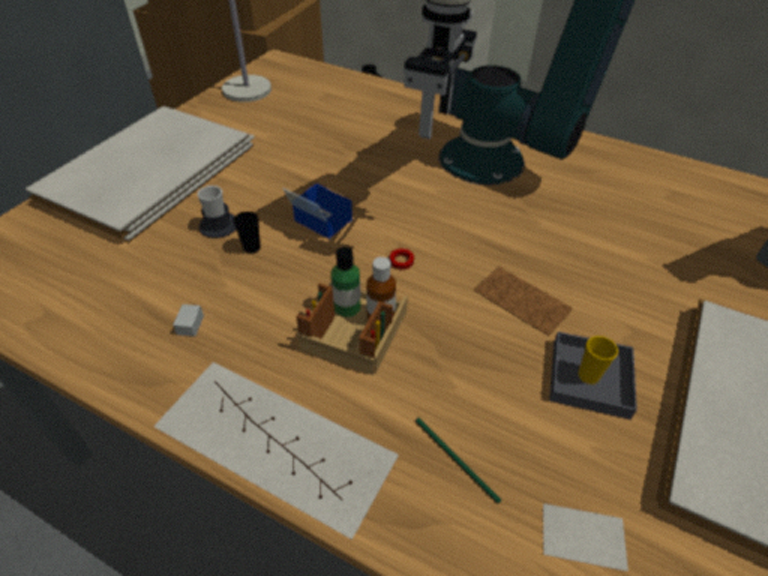

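View pics/top_end.png

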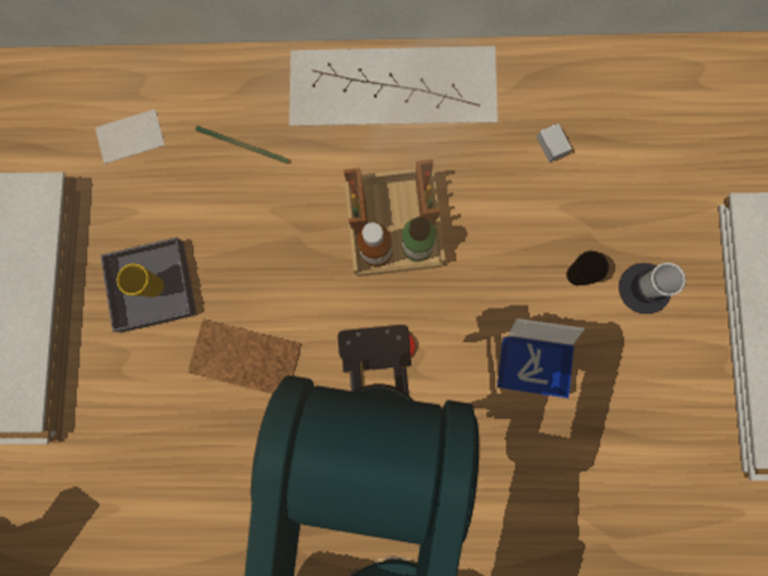

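View pics/sc_caddy_end.png

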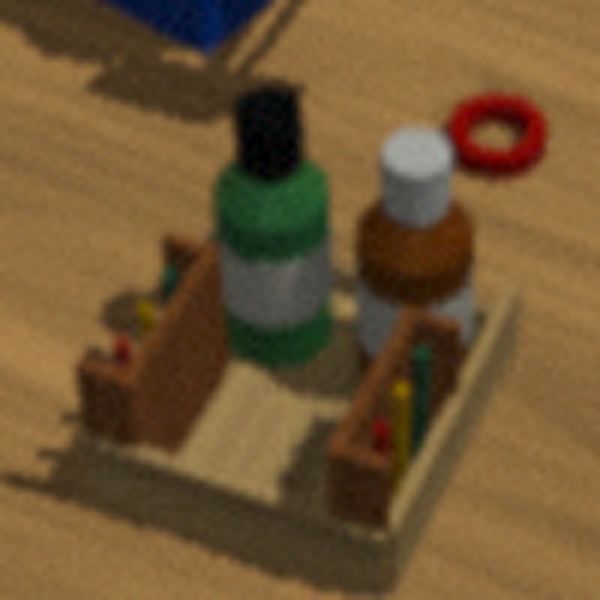

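View pics/sc_hold_end.png

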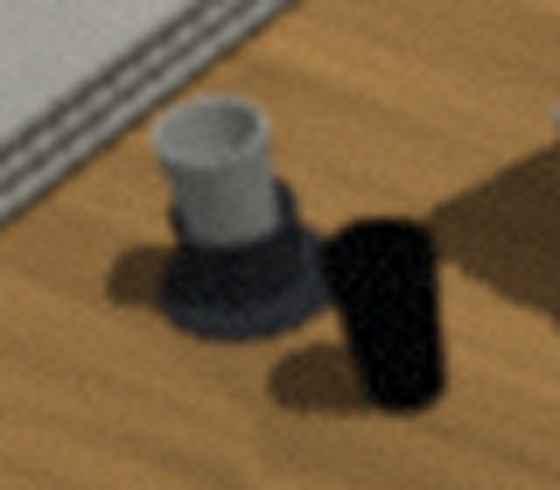

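In the scene crop the amber cap is unmoved at (417,153) and the green cap is at about (268,104), against (270,105) at the start. The white cup's rim at (211,130) sits where the yellow one's was, the yellow cup stands in the tray, and the tape and box haven't moved. Handing in.

```bash
python3 -m inch '[{"grip":1,"dx":0,"dy":0,"dz":0,"rx":0,"ry":0,"rz":0},{"grip":1,"dx":0,"dy":0,"dz":0,"rx":0,"ry":0,"rz":0},{"grip":1,"dx":0,"dy":0,"dz":0,"rx":0,"ry":0,"rz":0}]'; python3 - <<'E'
from bench import robot
print(robot.get_obs()["time"], robot.close_job())
E
```

```text
time: 70.5
tool_pos: [0.3501, 0.0045, 0.2873]
ee_rot: [3.113, 0.004, 1.667]
wrist_force: [-0.5, -0.4, -0.4]
width: 0.0939
the job is handed in; nothing more can be done
70.5 None
```

I finished the cup change and handed it in at 70.5 s of the 144 s allowed; the system reports no verdict. The used yellow cup went into the wash tray first. Then both bottles went onto the mat, the clean cup into the holder, and each bottle back to its own place (green, then amber).

Last checks:
- **Clean cup:** it touched bottom at a tool height of 75.2 mm, exactly the height worked out for full seating. It looks centred, with its rim where the yellow cup's was.
- **Bottles:** both are upright. In the scene camera, the amber cap shows no visible shift and the green cap is under one pixel (about 1 mm) from its starting image.
- **Used cup:** it stands upright in the tray.
- **Box and tape:** the red tape is unmoved in the scene view. The blue box looks unmoved, but I judged it by eye only.
- **Robot:** it ended clear of everything with the gripper open.

No check failed. The tool tilted by up to about 3° on long moves. I levelled it before each placement.

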